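# Build up the bolt stack from the hardware drawer

### The arm

A 6-joint arm with a two-finger parallel gripper is mounted at the origin on the work surface. World frame = base frame: x ahead of the robot, y to its left, z up, the work surface at z = 0. Lengths are in m, angles in rad, forces in N, time in s.
With the tool pointing down it reaches from about 0.375 to 0.9 m from the base axis. Payload 3.1 kg.
Tool frame: the origin (TCP) lies midway between the tips of the shut fingers; the grasp point (between the pads) lies 19 mm behind it (manip.grasp_offset is the distance from the TCP to the grasp point, in m); z points along the fingers, y is the line along which they close (so a half turn about z gives the same grasp; the last joint's range is limited). The gripper opens to 85 mm and grips with 20 to 120 N. Pads are 22 mm wide; open, the fingers measure 114 mm over their backs; the gripper's body (76 mm by 85 mm) begins 54 mm behind the grasp point. The pads swing forward as they close: fully open they stand 13 mm farther back than shut.
Start: joints at [0.967, 0.527, 1.433, -0, 1.181, -0.178], TCP at [0.258, 0.569, 0.231] pointing down, gripper open.
Joint ranges: [-3.08, 3.08], [-0.75, 2.2], [0.22, 2.44], [-1.43, 4.57], [0, 2.65], [-2.85, 2.85]. Speed limits (rad/s): [2.79, 2.79, 3.14, 3.14, 3.14, 3.14].

### API

Orientations are given as a unit quaternion [x, y, z, w].
In Python, from station import sensors, cams, order, manip gives the robot as it stands.
- The arm moves only by the tool move_arm, never from a script. Its argument "targets" is a list of rows, each an object of numbers: "dx", "dy", "dz": the shift along the world's x, y, z normalised to -1 to 1, where 1 is 25 mm; "rx", "ry", "rz": the turn, a rotation vector about the world's x, y, z normalised to -1 to 1, where 1 is 30 degrees. A call has exactly 10 rows; each row shifts and turns the commanded pose from where the row before left it; what a row does not reach is not made up. A row lasts 1/8 s, in which the tool goes at most 62.5 mm and 10.7 degrees, less where a joint would pass 70% of its speed; a pose out of reach is approached as far as the arm can. A call with a number of a shift or a turn outside -1 to 1 is refused whole. A call with a gripper value outside its range is refused whole. "claw" is the opening in per cent of the stroke, from 0 (shut) to 100 (fully open), set as the call begins (left out, the last holds). The fingers move at their own pace and stop on an object; "newtons" is the grip in N (left out, the last holds). Time passes only in rows, so rows that do not move let the fingers close, or fill a call up. It gives the time, the measured TCP pose, the force, the opening and the grip force at its end, in the units of the state.
- sensors.sense(): the state, without advancing time (a new reading comes with each control period).
- cams.snapshot(name): name is "scene" or "top" or "wrist"; returns the picture (420x560x3 uint8, red, green, blue); there is no depth.
- cams.camera_model(name): a dict with "fx", "fy", "cx", "cy" (pixels), "extrinsics" (4x4, takes a point from world to camera coordinates). Camera axes: x right, y down, z forward; pixel columns grow to the right and rows downward; lengths in m; the calibration is good to about 2 mm. A picture is of the moment at which its call begins: read the wrist's pose just before it. camera_model takes no time and is no camera call; for the wrist camera it gives the pose at the moment of the call.
- order.sign_off(): hands the job in; it is judged then, once.
The state is a dict: "t": time; "q": joint angles; "qd": joint speeds; "tau": joint torques, N m; "tcp_pos": TCP position; "tool_rot": TCP orientation; "force": force on the tool from outside, world axes, zero at the start; "ft_torque": the same for the moment, N m; "finger_gap": opening from 0.0 (shut) to 1.0 (fully open); "gripper_force": force on a finger pad.
Only numpy, scipy, OpenCV 4.12 (cv2) and the standard library are available. Lean on these libraries where they do the work, as an engineer would, in place of code of your own. Each camera call takes 0.05 s, during which the arm holds its last target. There are 200 camera calls.

### The job

Pull the hardware drawer wide open and build up the stack on the jig's upright bolt with all the parts from the drawer: first every spacer, then every washer, then the flanged bushing on top, each slid all the way down onto the one below. Then push the drawer fully shut, leaving the wrench, the tin and the offcut undisturbed.

Things in the scene. Friction and masses are not known exactly. Their poses are not given: they have to be found in the camera images.
- spacer1_center (a point): Spacer: plain aluminium ring, 30 mm outside, 15 mm bore, 16 mm high. There are one or two; an absent one reads None from the start. Loose, starts lying flat in the drawer. This point: its centre, on the bore's axis, half-way up (8 mm above its underside); its own z is the bore's axis.
- spacer2_center (a point): Spacer: plain aluminium ring, 30 mm outside, 15 mm bore, 16 mm high. There are one or two; an absent one reads None from the start. Loose, starts lying flat in the drawer. This point: its centre, on the bore's axis, half-way up (8 mm above its underside); its own z is the bore's axis.
- washer1_center (a point): Washer: flat thick steel disc, 40 mm outside, 15 mm bore, 6 mm thick. There are two or three; an absent one reads None from the start. Loose, starts lying flat in the drawer. This point: its centre, on the bore's axis, half-way up (3 mm above its underside); its own z is the bore's axis.
- washer2_center (a point): Washer: flat thick steel disc, 40 mm outside, 15 mm bore, 6 mm thick. There are two or three; an absent one reads None from the start. Loose, starts lying flat in the drawer. This point: its centre, on the bore's axis, half-way up (3 mm above its underside); its own z is the bore's axis.
- washer3_center (a point): Washer: flat thick steel disc, 40 mm outside, 15 mm bore, 6 mm thick. There are two or three; an absent one reads None from the start. Loose, starts lying flat in the drawer. This point: its centre, on the bore's axis, half-way up (3 mm above its underside); its own z is the bore's axis.
- bushing_center (a point): Flanged brass bushing, 20 mm high with a 15 mm bore: a flange 38 mm across and 5 mm thick at its foot, and above it a barrel 27 mm across. Either end may go down. Loose, starts lying flat in the drawer. This point: its centre, on the bore's axis, half-way up (10 mm above its underside); its own z is the bore's axis.
- bolt_foot (a point): Foot of the upright bolt, on its axis, at the top face of the jig's steel plate (24 mm above the bench) on which the stack is to stand. The bolt is 12 mm thick, its shank fixed and vertical, z up. The steel plate is 90 mm square, on a plywood board 150 mm (jig x) by 120 mm (jig y), centred on the bolt; all fixed to the bench. x and y are the jig's own directions.
- bolt_tip (a point): Tip of the bolt, on its axis, 78 mm above its foot; the last 6 mm taper to 7 mm across. Parts slip loosely down the bolt when let go.
- drawer_handle (a point): Middle of the drawer's handle: a round bar 11 mm thick and 110 mm long, level, along the drawer's y, its axis 42 mm in front of the drawer's front (36 mm free between them) and 38 mm above the bench. It moves with the drawer. The drawer opens along this point's -x direction (towards the robot). The cabinet is 310 mm wide, 66 mm high and reaches 250 mm back (+x) from the drawer front; it is fixed to the bench.
- drawer_floor (a point): Centre of the floor of the drawer's front compartment, on its upper face, 13 mm above the bench; it moves with the drawer. The compartment that holds the parts is 130 mm (its x) by 262 mm (its y) inside, with side and back walls 5 mm thick and only 9 mm high above its floor; its front wall (12 mm thick) is the drawer's front, 45 mm high above the floor. x points into the cabinet, y along the handle.
- drawer (a joint): How far the drawer is pulled out: 0 shut, 0.145 m fully out. It slides with 1 to 2 N of friction and stays where left. The whole front compartment is clear of the cabinet from about 0.13 m.
- wrench_grip (a point): Bystander: open-ended steel wrench 160 mm long lying on the bench beyond the jig (+x side); this point is on its handle.
- tin: Bystander: tin 66 mm across, 55 mm high, standing in the middle of the cabinet's top, its centre 125 to 140 mm behind the closed drawer's front; origin at the centre of its underside.
- offcut: Bystander: plywood offcut 70 x 50 x 30 mm lying on the bench just beyond the jig; origin at the centre of its underside.
- spacer1: The same spacer as spacer1_center; this origin is the centre of its underside.
- washer1: The same washer as washer1_center; this origin is the centre of its underside.
- washer2: The same washer as washer2_center; this origin is the centre of its underside.
- bushing: The same bushing as bushing_center; this origin is the centre of its underside.
- spacer2: The same spacer as spacer2_center; this origin is the centre of its underside.
- washer3: The same washer as washer3_center; this origin is the centre of its underside.
There are look-alikes about, which are no part of the job. Of the things like the part that bears bolt_foot, leave any that is blue or purple; of the rest the smaller one is meant.

How it is judged:
On the way, in this order (a step that is already met when the one before it is completed fails the run):
1. the drawer is pulled open (over 100 mm) (value of joint drawer above 0.1 m), for 0.2 s.
2. every spacer is on the bolt, down on the plate or on the other spacer (horizontal distance between each of spacer1_center, spacer2_center and bolt_foot below 0.005 m and z of each of spacer1_center, spacer2_center in the frame of bolt_foot below 0.027 m and z of any of spacer1_center, spacer2_center in the frame of bolt_foot below 0.011 m), for 0.2 s.
3. every washer is on the bolt, down on the spacers (all of step 2 and horizontal distance between each of washer1_center, washer2_center, washer3_center and bolt_foot below 0.005 m and z of each of washer1_center, washer2_center, washer3_center in the frame of bolt_foot above 0.016 m and (distance between washer1_center and spacer1_center below 0.026 m or distance between washer1_center and spacer2_center below 0.026 m) and (distance between washer2_center and spacer1_center below 0.026 m or distance between washer2_center and spacer2_center below 0.026 m) and (distance between washer3_center and spacer1_center below 0.026 m or distance between washer3_center and spacer2_center below 0.026 m) and (distance between any of washer1_center, washer2_center, washer3_center and spacer1_center below 0.014 m or distance between any of washer1_center, washer2_center, washer3_center and spacer2_center below 0.014 m)), for 0.2 s.
4. the bushing is on the bolt, down on the top washer (all of step 3 and horizontal distance between bushing_center and bolt_foot below 0.005 m and (distance between bushing_center and washer1_center below 0.016 m or distance between bushing_center and washer2_center below 0.016 m or distance between bushing_center and washer3_center below 0.016 m) and distance between bushing_center and spacer1_center above 0.027 m and distance between bushing_center and spacer2_center above 0.027 m), for 0.2 s.
5. the drawer is pushed shut (value of joint drawer below 0.006 m), for 0.2 s.
At the end, for the whole second after the job is handed in: All parts are on the bolt (axis within 5 mm of the bolt's), spacers lowest, then the washers, then the bushing, each down on the one below to within about 3 mm, all at rest, and the drawer is shut to within 6 mm (all of step 4 and value of joint drawer below 0.006 m and linear speed of each of spacer1, washer1, washer2, bushing, spacer2, washer3 below 0.02 m/s); the robot touches nothing.
It fails at once if the wrench is knocked away (over 30 mm) (distance of wrench_grip from where it was at the start of the episode above 0.03 m).
It fails at once if the tin is knocked away (over 30 mm) (distance of tin from where it was at the start of the episode above 0.03 m).
It fails at once if the offcut is knocked away (over 30 mm) (distance of offcut from where it was at the start of the episode above 0.03 m).
Of spacer1, spacer2 only 1 to 2 are there at a start; the rules pass over those that are not, and their reading is None.
Of washer1, washer2, washer3 only 2 to 3 are there at a start; the rules pass over those that are not, and their reading is None.
At some moment in a run one of spacer1, spacer2, bushing may be knocked a few centimetres aside while the robot is not near it.
It also fails if it takes over 210 s, if anything falls off the work surface, if the arm or the gripper's body presses on something with over 40 N, if the wrist force passes 120 N, or if a joint passes its speed limit or range.

## Working session

There is one attempt and no reset: what is moved stays moved. The work goes in short steps, Python scripts to look and compute and a tool call to move; the robot and the scene stay as the last step left them, time stands still between calls to the robot, and variables do not carry over. Pictures are saved under pics/ and viewed, at most 14 in all, crops included, and the job is handed in when it is done.

Besides the shell and the picture viewer there is one more tool, called by a JSON object that holds its "fn" and its "kwargs", one argument or row to a line. move_arm: Moves the arm, as the interface text tells. Scaled input: -1 to 1 covers 25 mm each way for a shift and 30 degrees each way for a turn. Its arguments: {"type":"object","properties":{"targets":{"type":"array"},"claw":{"type":"number"},"newtons":{"type":"number"}},"required":["targets"]}

```bash
mkdir -p pics; ls; cat > h.py <<'E'
import numpy as np, cv2
from station import sensors, cams, order, manip
def snap(n,f=None):
    m=cams.camera_model(n); im=cams.snapshot(n)
    if f: cv2.imwrite('pics/'+f+'.png',cv2.cvtColor(im,cv2.COLOR_RGB2BGR))
    return im,m
def ray(m,u,v,z):
    E=np.array(m['extrinsics']); R,t=E[:3,:3],E[:3,3]; c=-R.T@t
    d=R.T@np.array([(u-m['cx'])/m['fx'],(v-m['cy'])/m['fy'],1]); return c+d*(z-c[2])/d[2]
def proj(m,p):
    E=np.array(m['extrinsics']); q=E[:3,:3]@np.array(p)+E[:3,3]; return m['fx']*q[0]/q[2]+m['cx'],m['fy']*q[1]/q[2]+m['cy']
E
python3 - <<'E'
from h import *
for n in('top','scene'):
    im,m=snap(n,n+'0'); print(n,m['fx'],np.round(m['extrinsics'],3).tolist())
s=sensors.sense(); print(s, manip.grasp_offset)
E
```

```text
pics
top 383.5140443517432 [[-0.006, -1.0, -0.026, -0.069], [-0.981, 0.011, -0.194, 0.659], [0.194, 0.024, -0.981, 0.961], [0.0, 0.0, 0.0, 1.0]]
scene 380.23603491482805 [[0.039, 0.999, 0.015, 0.055], [0.751, -0.019, -0.661, -0.42], [-0.66, 0.037, -0.751, 1.302], [0.0, 0.0, 0.0, 1.0]]
{'t': 0.1, 'q': array([ 9.66483874e-01,  5.28365680e-01,  1.43373127e+00,  3.16582234e-05,
        1.18138903e+00, -1.78488529e-01]), 'qd': array([-1.43998131e-05, -2.44114120e-03, -3.32252770e-03, -5.94591645e-04,
        2.91532219e-03, -9.29176842e-04]), 'tau': array([-1.00763125e-03, -4.43305171e+01, -1.78585678e+01, -2.46439167e-04,
        3.86791697e-03, -2.27881650e-06]), 'tcp_pos': array([0.25777348, 0.56869184, 0.23044973]), 'tool_rot': array([ 2.11312793e-01,  9.77418031e-01, -8.69489642e-04, -3.74668216e-04]), 'force': array([-0.93224967, -0.45496093,  0.17516209]), 'ft_torque': array([ 0.00688548, -0.03723826, -0.0001752 ]), 'gripper_force': 0.0, 'finger_gap': 0.999446295856076} 0.0187
```

View pics/top0.png

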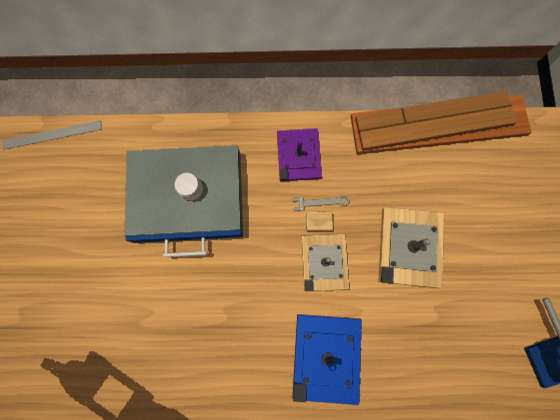

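View pics/scene0.png

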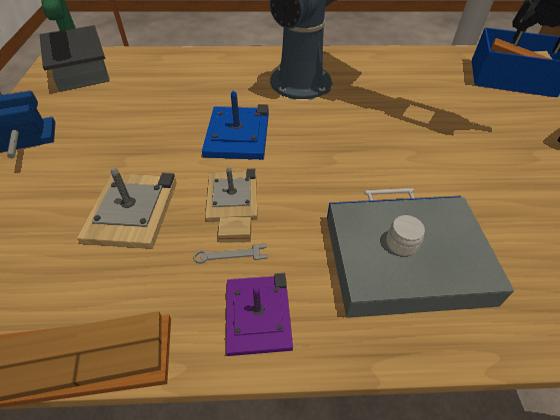

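The top view shows four jigs: purple (300,155), blue (328,360), large plywood (412,247) and small plywood (326,262). Blue and purple are excluded, so the smaller plywood jig at (326,262) is the one meant. It also has the offcut (320,221) and wrench (322,203) just beyond it. The drawer handle is at (186,253). I'll confirm with a crop and measure.

```bash
python3 - <<'E'
from h import *
im=cv2.imread('pics/top0.png'); m=cams.camera_model('top')
cv2.imwrite('pics/crop1.png',cv2.resize(im[195:300,130:460],None,fx=2.4,fy=2.4,interpolation=cv2.INTER_CUBIC))
for (u,v,z) in [(303,234,.012),(347,236,.012),(303,291,.012),(349,290,.012),(383,207,.012),(443,212,.012),(381,281,.012)]:print(u,v,ray(m,u,v,z).round(3))
for (u,v) in [(164,254),(208,254),(186,253)]:print('handle',ray(m,u,v,.038).round(3))
for (u,v) in [(125,238),(242,233),(126,153),(240,146)]:print('cab',ray(m,u,v,.066).round(3))
# plate mask
hsv=cv2.cvtColor(im,cv2.COLOR_BGR2HSV)
mk=cv2.inRange(hsv,(0,0,90),(180,40,200)); mk[:,:300]=0;mk[:,350:]=0;mk[:236]=0;mk[295:]=0
c=max(cv2.findContours(mk,0,2)[0],key=cv2.contourArea); b=cv2.boxPoints(cv2.minAreaRect(c))
P=np.array([ray(m,*p,.024) for p in b]);print(b,P.round(4),P.mean(0),np.linalg.norm(np.diff(P,axis=0),axis=1))
E
```

```text
303 234 [ 0.611 -0.147  0.012]
347 236 [ 0.604 -0.269  0.012]
303 291 [ 0.455 -0.144  0.012]
349 290 [ 0.457 -0.268  0.012]
383 207 [ 0.685 -0.372  0.012]
443 212 [ 0.669 -0.537  0.012]
381 281 [ 0.481 -0.355  0.012]
handle [0.556 0.23  0.038]
handle [0.555 0.111 0.038]
handle [0.558 0.171 0.038]
cab [0.597 0.328 0.066]
cab [0.607 0.016 0.066]
cab [0.835 0.342 0.066]
cab [0.85  0.025 0.066]
[[307.69116 247.02132]
 [340.32904 244.7704 ]
 [342.53497 276.75623]
 [309.8971  279.00714]] [[ 0.5729 -0.1588  0.024 ]
 [ 0.5783 -0.2475  0.024 ]
 [ 0.4923 -0.2502  0.024 ]
 [ 0.4869 -0.1628  0.024 ]] [ 0.53262097 -0.2048171   0.024     ] [0.08894914 0.08599667 0.08752581]
```

View pics/crop1.png

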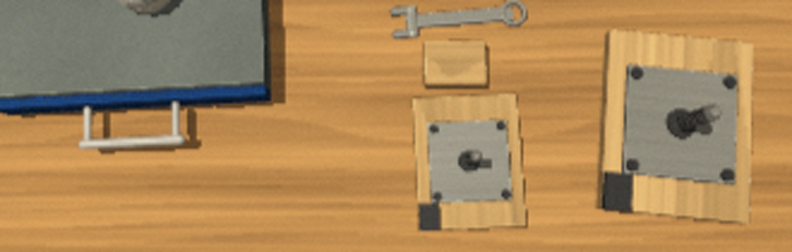

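The crop confirms it: the small jig's plate measures about 88 mm across, and its bolt is near (0.533,-0.205). Next I move over the handle with the fingers closing along x.

{"fn": "move_arm", "kwargs": {
  "targets": [
    {"dx": 0.6, "dy": -0.8, "dz": -0.2, "rz": -0.105},
    {"dx": 0.6, "dy": -0.8, "dz": -0.2, "rz": -0.105},
    {"dx": 0.6, "dy": -0.8, "dz": -0.2, "rz": -0.105},
    {"dx": 0.6, "dy": -0.8, "dz": -0.2, "rz": -0.105},
    {"dx": 0.6, "dy": -0.8, "dz": -0.2, "rz": -0.105},
    {"dx": 0.6, "dy": -0.8, "dz": -0.2, "rz": -0.105},
    {"dx": 0.6, "dy": -0.8, "dz": -0.2, "rz": -0.105},
    {"dx": 0.6, "dy": -0.8, "dz": -0.2, "rz": -0.105},
    {"dx": 0.6, "dy": -0.8, "dz": -0.2, "rz": -0.105},
    {"dx": 0.6, "dy": -0.8, "dz": -0.2, "rz": -0.105}
  ],
  "claw": 38
}}

```text
schema error: expected keys dx, dy, dz, rx, ry, rz
```

{"fn": "move_arm", "kwargs": {
  "targets": [
    {"dx": 0.6, "dy": -0.8, "dz": -0.2, "rz": -0.105},
    {"dx": 0.6, "dy": -0.8, "dz": -0.2, "rz": -0.105},
    {"dx": 0.6, "dy": -0.8, "dz": -0.2, "rz": -0.105},
    {"dx": 0.6, "dy": -0.8, "dz": -0.2, "rz": -0.105},
    {"dx": 0.6, "dy": -0.8, "dz": -0.2, "rz": -0.105},
    {"dx": 0.6, "dy": -0.8, "dz": -0.2, "rz": -0.105},
    {"dx": 0.6, "dy": -0.8, "dz": -0.2, "rz": -0.105},
    {"dx": 0.6, "dy": -0.8, "dz": -0.2, "rz": -0.105},
    {"dx": 0.6, "dy": -0.8, "dz": -0.2, "rz": -0.105},
    {"dx": 0.6, "dy": -0.8, "dz": -0.2, "rz": -0.105}
  ]
}}

```text
schema error: expected keys dx, dy, dz, rx, ry, rz
```

```bash
python3 - <<'E'
from h import *
im,m=snap('wrist','w1'); print(m['fx'],np.round(m['extrinsics'],3).tolist(),sensors.sense()['tcp_pos'],sensors.sense()['tool_rot'])
E
```

```text
331.5320116269362 [[0.413, 0.911, -0.002, -0.625], [0.876, -0.396, 0.273, -0.034], [0.248, -0.114, -0.962, 0.377], [0.0, 0.0, 0.0, 1.0]] [0.25782081 0.5687385  0.23055596] [ 2.11306836e-01  9.77419407e-01 -7.89574680e-04 -3.15700457e-04]
```

View pics/w1.png

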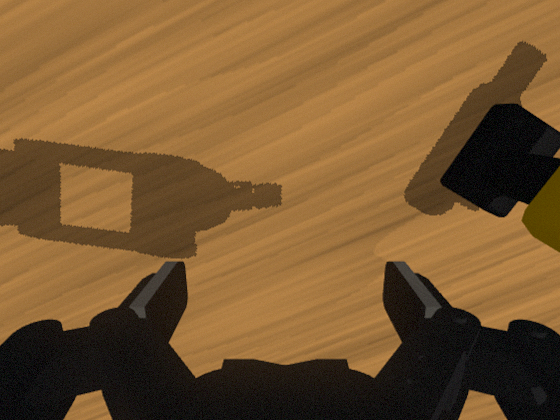

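The move was refused because every row needs all six keys. The wrist view shows only bare bench, with the fingers at the bottom (180,270)/(390,270). I'll resend the move.

{"fn": "move_arm", "kwargs": {
  "targets": [
    {"dx": 0.6, "dy": -0.8, "dz": -0.2, "rx": 0, "ry": 0, "rz": -0.105},
    {"dx": 0.6, "dy": -0.8, "dz": -0.2, "rx": 0, "ry": 0, "rz": -0.105},
    {"dx": 0.6, "dy": -0.8, "dz": -0.2, "rx": 0, "ry": 0, "rz": -0.105},
    {"dx": 0.6, "dy": -0.8, "dz": -0.2, "rx": 0, "ry": 0, "rz": -0.105},
    {"dx": 0.6, "dy": -0.8, "dz": -0.2, "rx": 0, "ry": 0, "rz": -0.105},
    {"dx": 0.6, "dy": -0.8, "dz": -0.2, "rx": 0, "ry": 0, "rz": -0.105},
    {"dx": 0.6, "dy": -0.8, "dz": -0.2, "rx": 0, "ry": 0, "rz": -0.105},
    {"dx": 0.6, "dy": -0.8, "dz": -0.2, "rx": 0, "ry": 0, "rz": -0.105},
    {"dx": 0.6, "dy": -0.8, "dz": -0.2, "rx": 0, "ry": 0, "rz": -0.105},
    {"dx": 0.6, "dy": -0.8, "dz": -0.2, "rx": 0, "ry": 0, "rz": -0.105}
  ],
  "claw": 38
}}

```text
t: 1.4
tcp_pos: [0.4084, 0.3684, 0.181]
tool_rot: [0.469, 0.883, -0.0, -0.0]
force: [-0.2, 0.1, -1.3]
finger_gap: 0.377
gripper_force: 0.0
```

{"fn": "move_arm", "kwargs": {
  "targets": [
    {"dx": 0.6, "dy": -0.8, "dz": -0.2, "rx": 0, "ry": 0, "rz": -0.105},
    {"dx": 0.6, "dy": -0.8, "dz": -0.2, "rx": 0, "ry": 0, "rz": -0.105},
    {"dx": 0.6, "dy": -0.8, "dz": -0.2, "rx": 0, "ry": 0, "rz": -0.105},
    {"dx": 0.6, "dy": -0.8, "dz": -0.2, "rx": 0, "ry": 0, "rz": -0.105},
    {"dx": 0.6, "dy": -0.8, "dz": -0.2, "rx": 0, "ry": 0, "rz": -0.105},
    {"dx": 0.6, "dy": -0.8, "dz": -0.2, "rx": 0, "ry": 0, "rz": -0.105},
    {"dx": 0.6, "dy": -0.8, "dz": -0.2, "rx": 0, "ry": 0, "rz": -0.105},
    {"dx": 0.6, "dy": -0.8, "dz": -0.2, "rx": 0, "ry": 0, "rz": -0.105},
    {"dx": 0.6, "dy": -0.8, "dz": -0.2, "rx": 0, "ry": 0, "rz": -0.105},
    {"dx": 0.6, "dy": -0.8, "dz": -0.2, "rx": 0, "ry": 0, "rz": -0.105}
  ]
}}

```text
t: 2.65
tcp_pos: [0.5584, 0.1685, 0.1309]
tool_rot: [0.692, 0.722, -0.0, -0.0]
force: [-0.1, 0.1, 0.2]
finger_gap: 0.38
gripper_force: 0.0
```

```bash
python3 - <<'E'
from h import *
im,m=snap('wrist','w2'); s=sensors.sense();print(s['t'],s['tcp_pos'],s['tool_rot'],proj(m,[.556,.171,.038]),proj(m,s['tcp_pos']),m['fx'])
E
```

```text
2.7 [0.56077088 0.16603728 0.13043336] [6.92574689e-01 7.21345300e-01 4.83714840e-05 1.12109557e-03] (np.float64(282.34863734103754), np.float64(210.0133614309995)) (np.float64(290.59363325436044), np.float64(275.4504448929014)) 331.5320116269362
```

View pics/w2.png

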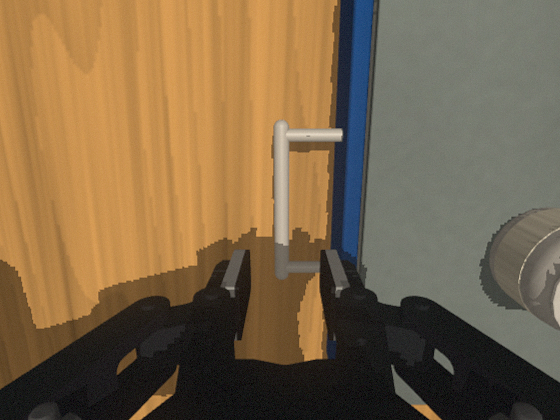

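The bar runs from (281,125) to (281,272), and the left/right jaws straddle its column. Descending 0.111 m, with a small shift to centre.

```bash
python3 - <<'E'
from h import *
m=cams.camera_model('wrist')
for p in[(281,125),(281,272),(343,60),(333,350)]:print(ray(m,*p,.038).round(4))
print(sensors.sense()['tcp_pos'])
E
```

```text
[0.5553 0.2289 0.038 ]
[0.5595 0.1186 0.038 ]
[0.5939 0.2715 0.038 ]
[0.6055 0.0488 0.038 ]
[0.56077088 0.16603728 0.13043336]
```

{"fn": "move_arm", "kwargs": {
  "targets": [
    {"dx": 0, "dy": 0.2, "dz": -0.7, "rx": 0, "ry": 0, "rz": 0},
    {"dx": 0, "dy": 0, "dz": -0.8, "rx": 0, "ry": 0, "rz": 0},
    {"dx": 0, "dy": 0, "dz": -0.8, "rx": 0, "ry": 0, "rz": 0},
    {"dx": 0, "dy": 0, "dz": -0.8, "rx": 0, "ry": 0, "rz": 0},
    {"dx": 0, "dy": 0, "dz": -0.8, "rx": 0, "ry": 0, "rz": 0},
    {"dx": 0, "dy": 0, "dz": -0.4, "rx": 0, "ry": 0, "rz": 0},
    {"dx": -0.1, "dy": 0, "dz": 0, "rx": 0, "ry": 0, "rz": 0},
    {"dx": -0.1, "dy": 0, "dz": 0, "rx": 0, "ry": 0, "rz": 0},
    {"dx": -0.1, "dy": 0, "dz": 0, "rx": 0, "ry": 0, "rz": 0},
    {"dx": -0.1, "dy": 0, "dz": 0, "rx": 0, "ry": 0, "rz": 0}
  ]
}}

```text
t: 3.95
tcp_pos: [0.5483, 0.1742, 0.0244]
tool_rot: [0.691, 0.723, 0.0, 0.0]
force: [-0.2, 0.1, -0.9]
finger_gap: 0.377
gripper_force: 0.0
```

{"fn": "move_arm", "kwargs": {
  "targets": [
    {"dx": -0.2, "dy": -0.01, "dz": 0, "rx": 0, "ry": 0, "rz": 0},
    {"dx": -0.3, "dy": -0.01, "dz": 0, "rx": 0, "ry": 0, "rz": 0},
    {"dx": -0.3, "dy": -0.01, "dz": 0, "rx": 0, "ry": 0, "rz": 0},
    {"dx": -0.3, "dy": -0.01, "dz": 0, "rx": 0, "ry": 0, "rz": 0},
    {"dx": -0.3, "dy": -0.01, "dz": 0, "rx": 0, "ry": 0, "rz": 0},
    {"dx": -0.3, "dy": -0.01, "dz": 0, "rx": 0, "ry": 0, "rz": 0},
    {"dx": -0.3, "dy": -0.01, "dz": 0, "rx": 0, "ry": 0, "rz": 0},
    {"dx": -0.3, "dy": -0.01, "dz": 0, "rx": 0, "ry": 0, "rz": 0},
    {"dx": -0.3, "dy": -0.01, "dz": 0, "rx": 0, "ry": 0, "rz": 0},
    {"dx": -0.3, "dy": -0.01, "dz": 0, "rx": 0, "ry": 0, "rz": 0}
  ]
}}

```text
t: 5.2
tcp_pos: [0.475, 0.1716, 0.0237]
tool_rot: [0.691, 0.723, -0.0, -0.0]
force: [1.8, -0.4, 0.1]
finger_gap: 0.381
gripper_force: 0.9
```

{"fn": "move_arm", "kwargs": {
  "targets": [
    {"dx": -0.3, "dy": -0.01, "dz": 0, "rx": 0, "ry": 0, "rz": 0},
    {"dx": -0.3, "dy": -0.01, "dz": 0, "rx": 0, "ry": 0, "rz": 0},
    {"dx": -0.3, "dy": -0.01, "dz": 0, "rx": 0, "ry": 0, "rz": 0},
    {"dx": -0.3, "dy": -0.01, "dz": 0, "rx": 0, "ry": 0, "rz": 0},
    {"dx": -0.3, "dy": -0.01, "dz": 0, "rx": 0, "ry": 0, "rz": 0},
    {"dx": -0.3, "dy": -0.01, "dz": 0, "rx": 0, "ry": 0, "rz": 0},
    {"dx": -0.3, "dy": -0.01, "dz": 0, "rx": 0, "ry": 0, "rz": 0},
    {"dx": -0.2, "dy": -0.01, "dz": 0, "rx": 0, "ry": 0, "rz": 0},
    {"dx": -0.1, "dy": -0.01, "dz": 0, "rx": 0, "ry": 0, "rz": 0},
    {"dx": -0.1, "dy": -0.01, "dz": 0, "rx": 0, "ry": 0, "rz": 0}
  ]
}}

```text
t: 6.45
tcp_pos: [0.4134, 0.1694, 0.0238]
tool_rot: [0.691, 0.723, 0.0, 0.0]
force: [2.3, 1.4, -0.5]
finger_gap: 0.38
gripper_force: 0.8
```

{"fn": "move_arm", "kwargs": {
  "targets": [
    {"dx": -0.1, "dy": 0, "dz": 0, "rx": 0, "ry": 0, "rz": 0},
    {"dx": -0.1, "dy": 0, "dz": 0, "rx": 0, "ry": 0, "rz": 0},
    {"dx": -0.1, "dy": 0, "dz": 0, "rx": 0, "ry": 0, "rz": 0},
    {"dx": -0.05, "dy": 0, "dz": 0, "rx": 0, "ry": 0, "rz": 0},
    {"dx": 0.3, "dy": 0, "dz": 0, "rx": 0, "ry": 0, "rz": 0},
    {"dx": 0.05, "dy": 0, "dz": 0.2, "rx": 0, "ry": 0, "rz": 0},
    {"dx": 0, "dy": 0, "dz": 0.9, "rx": 0, "ry": 0, "rz": 0},
    {"dx": 0, "dy": 0, "dz": 1, "rx": 0, "ry": 0, "rz": 0},
    {"dx": 0, "dy": 0, "dz": 1, "rx": 0, "ry": 0, "rz": 0},
    {"dx": 0, "dy": 0, "dz": 1, "rx": 0, "ry": 0, "rz": 0}
  ]
}}

```text
t: 7.7
tcp_pos: [0.4125, 0.1691, 0.1273]
tool_rot: [0.691, 0.723, -0.0, -0.0]
force: [0.3, 0.5, -0.0]
finger_gap: 0.379
gripper_force: 0.0
```

{"fn": "move_arm", "kwargs": {
  "targets": [
    {"dx": 0.4, "dy": -0.2, "dz": 0.9, "rx": 0, "ry": 0, "rz": 0},
    {"dx": 0.6, "dy": -0.3, "dz": 0.9, "rx": 0, "ry": 0, "rz": 0},
    {"dx": 0.7, "dy": -0.4, "dz": 0.9, "rx": 0, "ry": 0, "rz": 0},
    {"dx": 0.7, "dy": -0.4, "dz": 0.9, "rx": 0, "ry": 0, "rz": 0},
    {"dx": 0.7, "dy": -0.4, "dz": 0.9, "rx": 0, "ry": 0, "rz": 0},
    {"dx": 0.7, "dy": -0.4, "dz": 0.9, "rx": 0, "ry": 0, "rz": 0},
    {"dx": 0.6, "dy": -0.3, "dz": 0.5, "rx": 0, "ry": 0, "rz": 0},
    {"dx": 0, "dy": 0, "dz": 0, "rx": 0, "ry": 0, "rz": 0},
    {"dx": 0, "dy": 0, "dz": 0, "rx": 0, "ry": 0, "rz": 0},
    {"dx": 0, "dy": 0, "dz": 0, "rx": 0, "ry": 0, "rz": 0}
  ],
  "claw": 70
}}

```text
t: 8.95
tcp_pos: [0.5216, 0.1096, 0.2729]
tool_rot: [0.691, 0.723, -0.001, -0.001]
force: [-0.1, -0.6, 0.5]
finger_gap: 0.704
gripper_force: 0.0
```

```bash
python3 - <<'E'
from h import *
im,m=snap('wrist','w3'); s=sensors.sense();print(s['t'],s['tcp_pos'],s['tool_rot'])
R=np.array(m['extrinsics']);print(-R[:3,:3].T@R[:3,3])
for p in[(0.53,.168,.013),(.47,.168,.013),(.53,.03,.013),(.53,.3,.013)]:print(proj(m,p))
im,m=snap('top','top1')
E
```

```text
9.0 [0.52188416 0.10953413 0.27304576] [ 0.69066851  0.72317055 -0.00077521 -0.00086999]
[0.51822994 0.17997208 0.41372124]
(np.float64(295.1994180158154), np.float64(125.02133895121625))
(np.float64(244.03786345111877), np.float64(122.56181757129642))
(np.float64(289.2911948185152), np.float64(235.42293001169526))
(np.float64(302.03096868908943), np.float64(-2.6336325272432646))
```

View pics/w3.png

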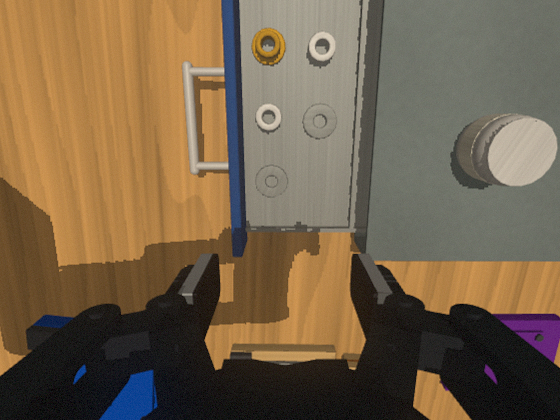

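The wrist view shows the bushing at (268,45), spacers at (322,46) and (268,117), and washers at (320,121) and (272,181). So there are 2 spacers and 2 washers. Now fitting the bores.

```bash
cat >> h.py <<'E'
def ring(im,m,u,v,z,D,h=34,bore=.015):
    """outer outline and bore of the part near (u,v) -> centres on plane z; D outside"""
    g=cv2.GaussianBlur(cv2.cvtColor(im,cv2.COLOR_RGB2GRAY),(3,3),0)
    u,v=int(u),int(v); y0,x0=max(v-h,0),max(u-h,0)
    e=cv2.Canny(g[y0:v+h,x0:u+h],40,100); out=[]
    for c in cv2.findContours(e,cv2.RETR_LIST,cv2.CHAIN_APPROX_NONE)[0]:
        if len(c)<20: continue
        (a,b),(w,hh),_=cv2.fitEllipse(c)
        p=ray(m,a+x0,b+y0,z); s=np.linalg.norm(ray(m,a+x0+1,b+y0,z)-p); d=(w+hh)/2*s*1000
        if max(w,hh)<1.4*min(w,hh): out.append((round(a+x0,1),round(b+y0,1),round(d,1),p.round(4).tolist()))
    return out
E
python3 - <<'E'
from h import *
im=cv2.cvtColor(cv2.imread('pics/w3.png'),cv2.COLOR_BGR2RGB); m=cams.camera_model('wrist')
for n,u,v,z,D in[('bush',268,45,.033,.027),('sA',322,46,.029,.03),('sB',268,117,.029,.03),('wA',320,121,.019,.04),('wB',272,181,.019,.04)]:
    print(n); [print('  ',o) for o in ring(im,m,u,v,z,D,24)]
for p in[(185,64),(196,170)]:print(ray(m,*p,.038).round(4))
E
```

```text
bush
   (267.5, 44.7, np.float64(23.4), [0.4967, 0.2487, 0.033])
   (267.5, 41.2, np.float64(14.8), [0.4966, 0.2521, 0.033])
   (268.0, 45.8, np.float64(37.0), [0.4972, 0.2477, 0.033])
sA
   (322.0, 46.1, np.float64(16.0), [0.5542, 0.2508, 0.029])
   (321.8, 46.1, np.float64(16.9), [0.554, 0.2508, 0.029])
   (321.9, 45.8, np.float64(28.7), [0.5541, 0.251, 0.029])
   (320.8, 48.9, np.float64(33.5), [0.5532, 0.248, 0.029])
sB
   (268.2, 117.1, np.float64(8.8), [0.4996, 0.1756, 0.029])
   (268.1, 116.6, np.float64(15.9), [0.4995, 0.1762, 0.029])
   (268.1, 116.6, np.float64(16.4), [0.4995, 0.1762, 0.029])
   (268.2, 116.4, np.float64(27.8), [0.4996, 0.1763, 0.029])
   (268.2, 118.2, np.float64(30.9), [0.4997, 0.1744, 0.029])
wA
   (319.2, 120.9, np.float64(12.4), [0.5579, 0.174, 0.019])
   (319.3, 120.8, np.float64(18.2), [0.558, 0.1741, 0.019])
   (316.9, 120.8, np.float64(35.9), [0.5554, 0.174, 0.019])
   (319.7, 120.6, np.float64(40.4), [0.5585, 0.1744, 0.019])
wB
   (271.2, 180.9, np.float64(11.4), [0.5051, 0.1012, 0.019])
   (271.0, 180.9, np.float64(16.7), [0.5049, 0.1012, 0.019])
   (271.3, 180.8, np.float64(40.0), [0.5054, 0.1013, 0.019])
[0.411  0.2254 0.038 ]
[0.4196 0.1136 0.038 ]
```

All sizes agree with the descriptions (bores about 16, outsides 28/40/37 mm). The drawer is 0.142 m open. Now I turn 90° so the fingers close along y, and hover over the near spacer at (0.4996,0.176).

{"fn": "move_arm", "kwargs": {
  "targets": [
    {"dx": -0.09, "dy": 0.27, "dz": -0.6, "rx": 0, "ry": 0, "rz": 0.3},
    {"dx": -0.09, "dy": 0.27, "dz": -0.6, "rx": 0, "ry": 0, "rz": 0.3},
    {"dx": -0.09, "dy": 0.27, "dz": -0.6, "rx": 0, "ry": 0, "rz": 0.3},
    {"dx": -0.09, "dy": 0.27, "dz": -0.6, "rx": 0, "ry": 0, "rz": 0.3},
    {"dx": -0.09, "dy": 0.27, "dz": -0.6, "rx": 0, "ry": 0, "rz": 0.3},
    {"dx": -0.09, "dy": 0.27, "dz": -0.6, "rx": 0, "ry": 0, "rz": 0.3},
    {"dx": -0.09, "dy": 0.27, "dz": -0.6, "rx": 0, "ry": 0, "rz": 0.3},
    {"dx": -0.09, "dy": 0.27, "dz": -0.6, "rx": 0, "ry": 0, "rz": 0.3},
    {"dx": -0.09, "dy": 0.27, "dz": -0.6, "rx": 0, "ry": 0, "rz": 0.3},
    {"dx": -0.09, "dy": 0.27, "dz": -0.6, "rx": 0, "ry": 0, "rz": 0.3}
  ],
  "claw": 60
}}

```text
t: 10.3
tcp_pos: [0.5002, 0.1771, 0.1231]
tool_rot: [-0.025, 1.0, -0.0, -0.0]
force: [-0.1, -0.4, -0.0]
finger_gap: 0.598
gripper_force: 0.0
```

{"fn": "move_arm", "kwargs": {
  "targets": [
    {"dx": 0, "dy": 0, "dz": 0, "rx": 0, "ry": 0, "rz": 0},
    {"dx": 0, "dy": 0, "dz": 0, "rx": 0, "ry": 0, "rz": 0},
    {"dx": 0, "dy": 0, "dz": 0, "rx": 0, "ry": 0, "rz": 0},
    {"dx": 0, "dy": 0, "dz": 0, "rx": 0, "ry": 0, "rz": 0},
    {"dx": 0, "dy": 0, "dz": 0, "rx": 0, "ry": 0, "rz": 0},
    {"dx": 0, "dy": 0, "dz": 0, "rx": 0, "ry": 0, "rz": 0},
    {"dx": 0, "dy": 0, "dz": 0, "rx": 0, "ry": 0, "rz": 0},
    {"dx": 0, "dy": 0, "dz": 0, "rx": 0, "ry": 0, "rz": 0},
    {"dx": 0, "dy": 0, "dz": 0, "rx": 0, "ry": 0, "rz": 0},
    {"dx": 0, "dy": 0, "dz": 0, "rx": 0, "ry": 0, "rz": 0}
  ]
}}

```text
t: 11.55
tcp_pos: [0.5006, 0.1767, 0.1238]
tool_rot: [-0.023, 1.0, -0.0, 0.0]
force: [-0.2, -0.2, -0.1]
finger_gap: 0.597
gripper_force: 0.0
```

```bash
python3 - <<'E'
from h import *
s=sensors.sense();print(s['t'],s['tcp_pos'],s['tool_rot'])
im,m=snap('wrist','w4')
u,v=proj(m,(.4996,.176,.029));print(u,v,proj(m,s['tcp_pos']))
for o in ring(im,m,u,v,.029,.03,45):print(o)
E
```

```text
11.55 [0.50060592 0.17671316 0.12379671] [-2.27407791e-02  9.99741395e-01 -1.50511158e-05  2.10000375e-06]
282.23510172049424 210.43018408074167 (np.float64(282.190660234043), np.float64(269.6293435834552))
(280.6, 279.3, np.float64(46.0), [0.5561, 0.1772, 0.029])
(282.7, 208.7, np.float64(15.5), [0.4983, 0.1763, 0.029])
(282.1, 205.9, np.float64(25.8), [0.4961, 0.1758, 0.029])
```

View pics/w4.png

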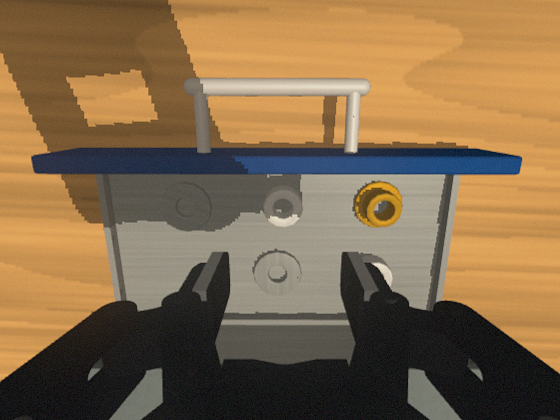

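The spacer is confirmed at (282,208), giving (0.499,0.176). Descending and gripping.

{"fn": "move_arm", "kwargs": {
  "targets": [
    {"dx": -0.05, "dy": 0, "dz": -0.6, "rx": 0, "ry": 0, "rz": 0},
    {"dx": 0, "dy": 0, "dz": -0.8, "rx": 0, "ry": 0, "rz": 0},
    {"dx": 0, "dy": 0, "dz": -0.8, "rx": 0, "ry": 0, "rz": 0},
    {"dx": 0, "dy": 0, "dz": -0.8, "rx": 0, "ry": 0, "rz": 0},
    {"dx": 0, "dy": 0, "dz": -0.6, "rx": 0, "ry": 0, "rz": 0},
    {"dx": 0, "dy": 0, "dz": -0.4, "rx": 0, "ry": 0, "rz": 0},
    {"dx": 0, "dy": 0, "dz": -0.2, "rx": 0, "ry": 0, "rz": 0},
    {"dx": 0, "dy": 0, "dz": -0.2, "rx": 0, "ry": 0, "rz": 0},
    {"dx": 0, "dy": 0, "dz": -0.05, "rx": 0, "ry": 0, "rz": 0},
    {"dx": 0, "dy": 0, "dz": 0, "rx": 0, "ry": 0, "rz": 0}
  ]
}}

```text
t: 12.85
tcp_pos: [0.4995, 0.1767, 0.0128]
tool_rot: [-0.023, 1.0, 0.0, 0.0]
force: [0.5, -0.6, -0.3]
finger_gap: 0.6
gripper_force: 0.0
```

{"fn": "move_arm", "kwargs": {
  "targets": [
    {"dx": 0, "dy": 0, "dz": 0, "rx": 0, "ry": 0, "rz": 0},
    {"dx": 0, "dy": 0, "dz": 0, "rx": 0, "ry": 0, "rz": 0},
    {"dx": 0, "dy": 0, "dz": 0, "rx": 0, "ry": 0, "rz": 0},
    {"dx": 0, "dy": 0, "dz": 0, "rx": 0, "ry": 0, "rz": 0},
    {"dx": 0, "dy": 0, "dz": 0, "rx": 0, "ry": 0, "rz": 0},
    {"dx": 0, "dy": 0, "dz": 0, "rx": 0, "ry": 0, "rz": 0},
    {"dx": 0, "dy": 0, "dz": 0, "rx": 0, "ry": 0, "rz": 0},
    {"dx": 0, "dy": 0, "dz": 0, "rx": 0, "ry": 0, "rz": 0},
    {"dx": 0, "dy": 0, "dz": 0, "rx": 0, "ry": 0, "rz": 0},
    {"dx": 0, "dy": 0, "dz": 0, "rx": 0, "ry": 0, "rz": 0}
  ],
  "claw": 10,
  "newtons": 40
}}

```text
t: 14.1
tcp_pos: [0.4997, 0.1767, 0.0131]
tool_rot: [-0.023, 1.0, 0.0, 0.0]
force: [-0.7, 0.0, 5.0]
finger_gap: 0.329
gripper_force: 40.0
```

{"fn": "move_arm", "kwargs": {
  "targets": [
    {"dx": 0, "dy": 0, "dz": 0.4, "rx": 0, "ry": 0, "rz": 0},
    {"dx": 0, "dy": 0, "dz": 0.9, "rx": 0, "ry": 0, "rz": 0},
    {"dx": 0, "dy": 0, "dz": 1, "rx": 0, "ry": 0, "rz": 0},
    {"dx": 0, "dy": 0, "dz": 1, "rx": 0, "ry": 0, "rz": 0},
    {"dx": 0, "dy": -0.3, "dz": 1, "rx": 0, "ry": 0, "rz": 0},
    {"dx": 0.1, "dy": -0.6, "dz": 0.8, "rx": 0, "ry": 0, "rz": 0},
    {"dx": 0.1, "dy": -0.8, "dz": 0.3, "rx": 0, "ry": 0, "rz": 0},
    {"dx": 0.1, "dy": -0.9, "dz": 0, "rx": 0, "ry": 0, "rz": 0},
    {"dx": 0.1, "dy": -0.9, "dz": 0, "rx": 0, "ry": 0, "rz": 0},
    {"dx": 0.1, "dy": -0.9, "dz": 0, "rx": 0, "ry": 0, "rz": 0}
  ]
}}

```text
t: 15.35
tcp_pos: [0.5116, 0.066, 0.1478]
tool_rot: [-0.023, 1.0, 0.0, -0.0]
force: [1.0, 0.7, -0.3]
finger_gap: 0.325
gripper_force: 39.4
```

{"fn": "move_arm", "kwargs": {
  "targets": [
    {"dx": 0.1, "dy": -1, "dz": 0, "rx": 0, "ry": 0, "rz": 0},
    {"dx": 0.1, "dy": -1, "dz": 0, "rx": 0, "ry": 0, "rz": 0},
    {"dx": 0.1, "dy": -1, "dz": 0, "rx": 0, "ry": 0, "rz": 0},
    {"dx": 0.1, "dy": -1, "dz": 0, "rx": 0, "ry": 0, "rz": 0},
    {"dx": 0.1, "dy": -1, "dz": 0, "rx": 0, "ry": 0, "rz": 0},
    {"dx": 0.1, "dy": -1, "dz": 0, "rx": 0, "ry": 0, "rz": 0},
    {"dx": 0.1, "dy": -1, "dz": 0, "rx": 0, "ry": 0, "rz": 0},
    {"dx": 0.1, "dy": -1, "dz": 0, "rx": 0, "ry": 0, "rz": 0},
    {"dx": 0, "dy": -1, "dz": 0, "rx": 0, "ry": 0, "rz": 0},
    {"dx": 0, "dy": -0.8, "dz": 0, "rx": 0, "ry": 0, "rz": 0}
  ]
}}

```text
t: 16.6
tcp_pos: [0.5316, -0.1792, 0.1477]
tool_rot: [-0.023, 1.0, 0.0, -0.0]
force: [0.8, -0.7, -0.8]
finger_gap: 0.327
gripper_force: 39.4
```

{"fn": "move_arm", "kwargs": {
  "targets": [
    {"dx": 0, "dy": -0.6, "dz": 0, "rx": 0, "ry": 0, "rz": 0},
    {"dx": 0, "dy": -0.4, "dz": 0, "rx": 0, "ry": 0, "rz": 0},
    {"dx": 0, "dy": 0, "dz": 0, "rx": 0, "ry": 0, "rz": 0},
    {"dx": 0, "dy": 0, "dz": 0, "rx": 0, "ry": 0, "rz": 0},
    {"dx": 0, "dy": 0, "dz": 0, "rx": 0, "ry": 0, "rz": 0},
    {"dx": 0, "dy": 0, "dz": 0, "rx": 0, "ry": 0, "rz": 0},
    {"dx": 0, "dy": 0, "dz": 0, "rx": 0, "ry": 0, "rz": 0},
    {"dx": 0, "dy": 0, "dz": 0, "rx": 0, "ry": 0, "rz": 0},
    {"dx": 0, "dy": 0, "dz": 0, "rx": 0, "ry": 0, "rz": 0},
    {"dx": 0, "dy": 0, "dz": 0, "rx": 0, "ry": 0, "rz": 0}
  ]
}}

```text
t: 17.85
tcp_pos: [0.5319, -0.2033, 0.1476]
tool_rot: [-0.023, 1.0, 0.0, -0.0]
force: [-0.5, -0.6, -0.2]
finger_gap: 0.319
gripper_force: 39.4
```

```bash
python3 - <<'E'
from h import *
s=sensors.sense();print(s['t'],s['tcp_pos'],s['tool_rot'])
im,m=snap('wrist','w5');print(proj(m,(.5326,-.2048,.102)),proj(m,(.5326,-.2048,.024)))
im,m=snap('scene','s5')
E
```

```text
17.85 [ 0.53185161 -0.20333117  0.14755841] [-2.26750967e-02  9.99742887e-01  1.07306976e-05 -3.24371983e-06]
(np.float64(280.2287227493747), np.float64(236.23014280835486)) (np.float64(281.4650896049007), np.float64(202.62871546595855))
```

View pics/w5.png

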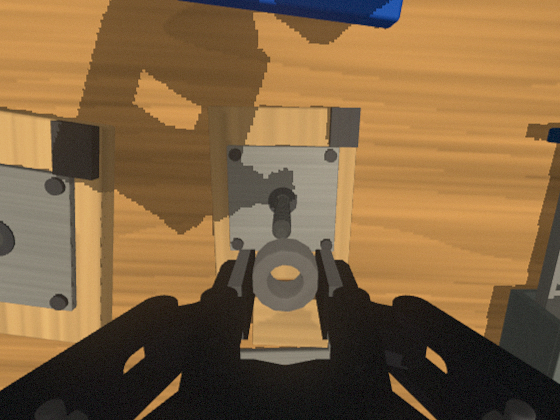

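The view shows the held spacer at (286,273), the bolt tip near (282,232) and four plate screws at about (235,155), (330,155), (326,244) and (238,244). Enlarging to measure.

```bash
python3 - <<'E'
from h import *
im=cv2.cvtColor(cv2.imread('pics/w5.png'),cv2.COLOR_BGR2RGB); m=cams.camera_model('wrist')
for (u,v) in[(282.3,199.5)]:print('foot by screws',ray(m,u,v,.026).round(4))
for (u,v) in[(282,228),(282,232)]:print('tip',ray(m,u,v,.102).round(4))
for o in ring(im,m,286,273,.1636,.03,40):print(o)
cv2.imwrite('pics/crop5.png',cv2.cvtColor(cv2.resize(im[140:320,200:370],None,fx=3.3,fy=3.3,interpolation=cv2.INTER_CUBIC),cv2.COLOR_RGB2BGR))
E
```

```text
foot by screws [ 0.5294 -0.2042  0.026 ]
tip [ 0.5273 -0.204   0.102 ]
tip [ 0.5299 -0.2039  0.102 ]
(286.2, 272.7, np.float64(33.0), [0.5252, -0.2018, 0.1636])
```

View pics/crop5.png

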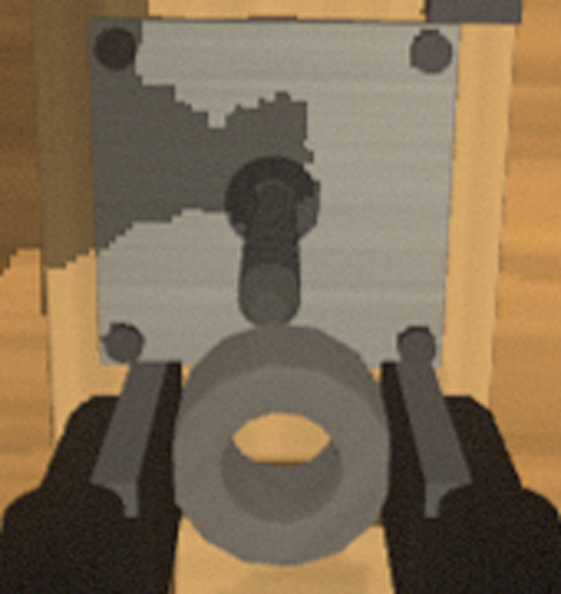

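```bash
python3 - <<'E'
from h import *
m=cams.camera_model('wrist'); f=lambda a,b:(a/3.3+200,b/3.3+140)
P=np.array([ray(m,*f(*p),.026) for p in[(116,48),(431,52),(416,346),(124,343)]]);print(P.round(4),P.mean(0))
C=np.array([ray(m,*f(*p),.024) for p in[(89,20),(459,24),(442,365),(101,362)]]);print(C.round(4),C.mean(0))
print('tip ring',ray(m,*f(269,298),.096),'x left/right',ray(m,*f(239,290),.096)[1]-ray(m,*f(299,290),.096)[1])
for z in(.155,.16,.1636,.168):
  a,b=ray(m,*f(175,465),z),ray(m,*f(388,465),z);print(z,ray(m,*f(281,466),z).round(4),np.linalg.norm(a-b))
print(sensors.sense()['tcp_pos'])
E
```

```text
[[ 0.4946 -0.2429  0.026 ]
 [ 0.4921 -0.1678  0.026 ]
 [ 0.5674 -0.1654  0.026 ]
 [ 0.57   -0.2405  0.026 ]] [ 0.5310485 -0.2041283  0.026    ]
[[ 0.4885 -0.2496  0.024 ]
 [ 0.4854 -0.1614  0.024 ]
 [ 0.5732 -0.1579  0.024 ]
 [ 0.5764 -0.2467  0.024 ]] [ 0.53089854 -0.20389284  0.024     ]
tip ring [ 0.5309539  -0.20416117  0.096     ] x left/right -0.011144859517079136
0.155 [ 0.5338 -0.2019  0.155 ] 0.028789920658055405
0.16 [ 0.5311 -0.202   0.16  ] 0.027710309881195473
0.1636 [ 0.5291 -0.2021  0.1636] 0.02693299012185634
0.168 [ 0.5268 -0.2022  0.168 ] 0.025982932638219654
[ 0.53186727 -0.20334626  0.14754892]
```

Three estimates agree on the bolt at (0.531,-0.204), and the spacer is about 2 mm off in y. Correcting and lowering onto the tip.

{"fn": "move_arm", "kwargs": {
  "targets": [
    {"dx": 0.03, "dy": -0.07, "dz": -0.4, "rx": 0, "ry": 0, "rz": 0},
    {"dx": 0, "dy": 0, "dz": -0.4, "rx": 0, "ry": 0, "rz": 0},
    {"dx": 0, "dy": 0, "dz": -0.4, "rx": 0, "ry": 0, "rz": 0},
    {"dx": 0, "dy": 0, "dz": -0.4, "rx": 0, "ry": 0, "rz": 0},
    {"dx": 0, "dy": 0, "dz": -0.2, "rx": 0, "ry": 0, "rz": 0},
    {"dx": 0, "dy": 0, "dz": -0.2, "rx": 0, "ry": 0, "rz": 0},
    {"dx": 0, "dy": 0, "dz": -0.1, "rx": 0, "ry": 0, "rz": 0},
    {"dx": 0, "dy": 0, "dz": -0.1, "rx": 0, "ry": 0, "rz": 0},
    {"dx": 0, "dy": 0, "dz": -0.1, "rx": 0, "ry": 0, "rz": 0},
    {"dx": 0, "dy": 0, "dz": 0, "rx": 0, "ry": 0, "rz": 0}
  ]
}}

```text
t: 19.2
tcp_pos: [0.5325, -0.205, 0.09]
tool_rot: [-0.023, 1.0, 0.0, -0.0]
force: [-0.1, -0.1, -1.2]
finger_gap: 0.325
gripper_force: 39.4
```

```bash
python3 - <<'E'
from h import *
s=sensors.sense();print(s['tcp_pos'],s['force'])
a,_=snap('wrist'); b,_=snap('scene'); a=cv2.cvtColor(a,4);b=cv2.cvtColor(b,4)
cv2.imwrite('pics/m6.png',np.hstack([cv2.resize(a[180:340,190:370],(400,356),interpolation=2),cv2.resize(b[120:260,160:318],(400,356),interpolation=2)]))
E
```

```text
[ 0.53253151 -0.20499395  0.08998705] [-0.1100448 -0.0968368 -1.2054764]
```

View pics/m6.png

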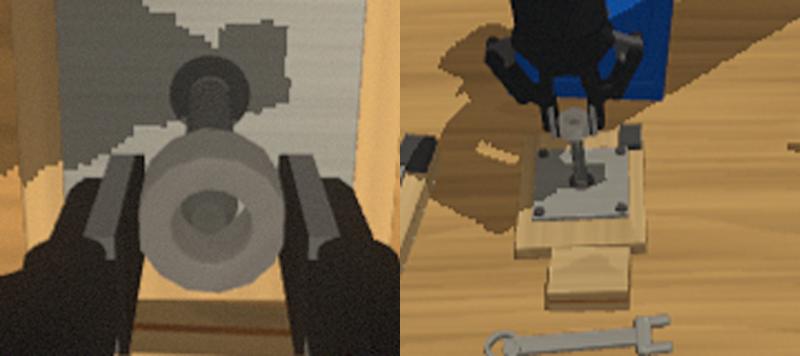

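The bolt tip shows inside the bore (left crop about (208,210) vs bore centre (212,222)) and the force is nil. Lowering further, then releasing.

{"fn": "move_arm", "kwargs": {
  "targets": [
    {"dx": 0, "dy": -0.03, "dz": -0.2, "rx": 0, "ry": 0, "rz": 0},
    {"dx": 0, "dy": 0, "dz": -0.2, "rx": 0, "ry": 0, "rz": 0},
    {"dx": 0, "dy": 0, "dz": -0.2, "rx": 0, "ry": 0, "rz": 0},
    {"dx": 0, "dy": 0, "dz": -0.2, "rx": 0, "ry": 0, "rz": 0},
    {"dx": 0, "dy": 0, "dz": -0.2, "rx": 0, "ry": 0, "rz": 0},
    {"dx": 0, "dy": 0, "dz": -0.2, "rx": 0, "ry": 0, "rz": 0},
    {"dx": 0, "dy": 0, "dz": -0.2, "rx": 0, "ry": 0, "rz": 0},
    {"dx": 0, "dy": 0, "dz": -0.2, "rx": 0, "ry": 0, "rz": 0},
    {"dx": 0, "dy": 0, "dz": -0.2, "rx": 0, "ry": 0, "rz": 0},
    {"dx": 0, "dy": 0, "dz": 0, "rx": 0, "ry": 0, "rz": 0}
  ]
}}

```text
t: 20.55
tcp_pos: [0.5323, -0.2057, 0.0446]
tool_rot: [-0.023, 1.0, 0.0, -0.0]
force: [0.0, 0.6, -1.1]
finger_gap: 0.327
gripper_force: 39.4
```

{"fn": "move_arm", "kwargs": {
  "targets": [
    {"dx": 0, "dy": 0, "dz": 0, "rx": 0, "ry": 0, "rz": 0},
    {"dx": 0, "dy": 0, "dz": 0, "rx": 0, "ry": 0, "rz": 0},
    {"dx": 0, "dy": 0, "dz": 0, "rx": 0, "ry": 0, "rz": 0},
    {"dx": 0, "dy": 0, "dz": 0, "rx": 0, "ry": 0, "rz": 0},
    {"dx": 0, "dy": 0, "dz": 0.5, "rx": 0, "ry": 0, "rz": 0},
    {"dx": 0, "dy": 0, "dz": 0.8, "rx": 0, "ry": 0, "rz": 0},
    {"dx": 0, "dy": 0, "dz": 1, "rx": 0, "ry": 0, "rz": 0},
    {"dx": 0, "dy": 0, "dz": 1, "rx": 0, "ry": 0, "rz": 0},
    {"dx": 0, "dy": 0, "dz": 0.7, "rx": 0, "ry": 0, "rz": 0},
    {"dx": 0, "dy": 0, "dz": 0, "rx": 0, "ry": 0, "rz": 0}
  ],
  "claw": 60
}}

```text
t: 21.8
tcp_pos: [0.5337, -0.2064, 0.1472]
tool_rot: [-0.023, 1.0, -0.001, 0.002]
force: [-0.5, 0.2, -0.8]
finger_gap: 0.601
gripper_force: 0.0
```

```bash
python3 - <<'E'
from h import *
s=sensors.sense();print(s['tcp_pos'],s['force'])
im,m=snap('wrist','w7')
u,v=proj(m,(.531,-.204,.04));print(u,v)
for z in(.04,.056):
  print(z)
  for o in ring(im,m,u,v,z,.03,45):print(o)
a=cv2.cvtColor(im,4);im2,mt=snap('top');b=cv2.cvtColor(im2,4)
for n,p in dict(bush=(.4966,.2512,.033),sA=(.554,.251,.029),wA=(.558,.174,.019),wB=(.505,.1013,.019)).items():
  u,v=proj(mt,p); print(n,np.round((u,v)),[o[2:] for o in ring(im2,mt,u,v,p[2],0,14)])
cv2.imwrite('pics/m7.png',np.hstack([cv2.resize(a[140:340,170:390],(400,364),interpolation=2),cv2.resize(b[170:300,130:273],(400,364),interpolation=2)]))
E
```

```text
[ 0.5337081 -0.2064454  0.14723  ] [-0.47482506  0.15317053 -0.82528407]
286.8309966130425 203.52052651544744
0.04
(328.7, 241.6, np.float64(8.4), [0.561, -0.169, 0.04])
(242.5, 240.7, np.float64(8.3), [0.5635, -0.238, 0.04])
0.056
(328.7, 241.6, np.float64(7.9), [0.5547, -0.1715, 0.056])
(242.5, 240.7, np.float64(7.7), [0.557, -0.2361, 0.056])
bush [156. 276.] []
sA [157. 255.] [(np.float64(29.9), [0.555, 0.2519, 0.029]), (np.float64(36.0), [0.554, 0.2472, 0.029])]
wA [187. 254.] [(np.float64(15.5), [0.5605, 0.1774, 0.019]), (np.float64(44.6), [0.5596, 0.175, 0.019])]
wB [212. 273.] [(np.float64(44.6), [0.5057, 0.1012, 0.019])]
```

View pics/m7.png

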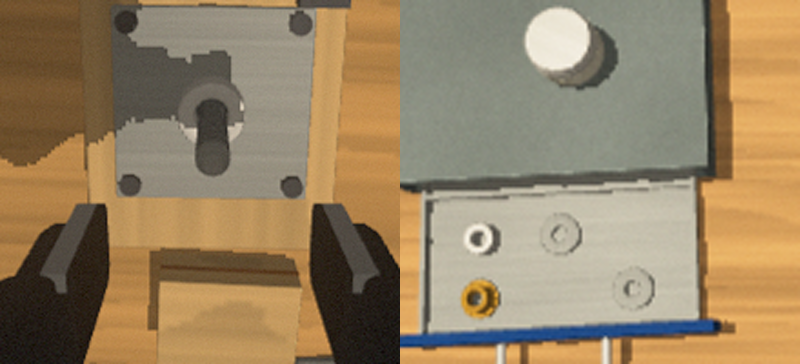

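The first spacer is flat on the plate, and the other parts haven't moved. Fetching the second spacer at (0.5545,0.251).

{"fn": "move_arm", "kwargs": {
  "targets": [
    {"dx": 0.08, "dy": 0.4, "dz": 0, "rx": 0, "ry": 0, "rz": 0},
    {"dx": 0.08, "dy": 0.8, "dz": 0, "rx": 0, "ry": 0, "rz": 0},
    {"dx": 0.08, "dy": 1, "dz": 0, "rx": 0, "ry": 0, "rz": 0},
    {"dx": 0.08, "dy": 1, "dz": 0, "rx": 0, "ry": 0, "rz": 0},
    {"dx": 0.08, "dy": 1, "dz": 0, "rx": 0, "ry": 0, "rz": 0},
    {"dx": 0.08, "dy": 1, "dz": 0, "rx": 0, "ry": 0, "rz": 0},
    {"dx": 0.08, "dy": 1, "dz": 0, "rx": 0, "ry": 0, "rz": 0},
    {"dx": 0.08, "dy": 1, "dz": 0, "rx": 0, "ry": 0, "rz": 0},
    {"dx": 0.08, "dy": 1, "dz": 0, "rx": 0, "ry": 0, "rz": 0},
    {"dx": 0.08, "dy": 1, "dz": 0, "rx": 0, "ry": 0, "rz": 0}
  ]
}}

```text
t: 23.15
tcp_pos: [0.5517, 0.0266, 0.1445]
tool_rot: [-0.023, 1.0, 0.0, -0.001]
force: [0.6, 0.2, 0.3]
finger_gap: 0.599
gripper_force: 0.0
```

{"fn": "move_arm", "kwargs": {
  "targets": [
    {"dx": 0.08, "dy": 1, "dz": 0, "rx": 0, "ry": 0, "rz": 0},
    {"dx": 0, "dy": 1, "dz": 0, "rx": 0, "ry": 0, "rz": 0},
    {"dx": 0, "dy": 1, "dz": 0, "rx": 0, "ry": 0, "rz": 0},
    {"dx": 0, "dy": 1, "dz": 0, "rx": 0, "ry": 0, "rz": 0},
    {"dx": 0, "dy": 1, "dz": 0, "rx": 0, "ry": 0, "rz": 0},
    {"dx": 0, "dy": 1, "dz": 0, "rx": 0, "ry": 0, "rz": 0},
    {"dx": 0, "dy": 1, "dz": 0, "rx": 0, "ry": 0, "rz": 0},
    {"dx": 0, "dy": 1, "dz": 0, "rx": 0, "ry": 0, "rz": 0},
    {"dx": 0, "dy": 0.7, "dz": 0, "rx": 0, "ry": 0, "rz": 0},
    {"dx": 0, "dy": 0.37, "dz": 0, "rx": 0, "ry": 0, "rz": 0}
  ]
}}

```text
t: 24.4
tcp_pos: [0.5538, 0.2523, 0.1447]
tool_rot: [-0.024, 1.0, -0.0, -0.0]
force: [-0.2, -0.2, 0.1]
finger_gap: 0.598
gripper_force: 0.0
```

```bash
python3 - <<'E'
from h import *
s=sensors.sense();print(s['tcp_pos'])
im,m=snap('wrist','w8')
u,v=proj(m,(.5545,.2512,.029));print(u,v)
for o in ring(im,m,u,v,.029,.03,40):print(o)
E
```

```text
[0.55377449 0.25234645 0.14467395]
281.7902468527764 205.2618369670404
(262.6, 206.7, np.float64(9.3), [0.5564, 0.2358, 0.029])
(280.3, 201.1, np.float64(25.1), [0.5511, 0.2499, 0.029])
```

{"fn": "move_arm", "kwargs": {
  "targets": [
    {"dx": 0, "dy": 0, "dz": -0.6, "rx": 0, "ry": 0, "rz": 0},
    {"dx": 0, "dy": 0, "dz": -0.9, "rx": 0, "ry": 0, "rz": 0},
    {"dx": 0, "dy": 0, "dz": -1, "rx": 0, "ry": 0, "rz": 0},
    {"dx": 0, "dy": 0, "dz": -1, "rx": 0, "ry": 0, "rz": 0},
    {"dx": 0, "dy": 0, "dz": -0.8, "rx": 0, "ry": 0, "rz": 0},
    {"dx": 0, "dy": 0, "dz": -0.5, "rx": 0, "ry": 0, "rz": 0},
    {"dx": 0, "dy": 0, "dz": -0.3, "rx": 0, "ry": 0, "rz": 0},
    {"dx": 0, "dy": 0, "dz": -0.15, "rx": 0, "ry": 0, "rz": 0},
    {"dx": 0, "dy": 0, "dz": 0, "rx": 0, "ry": 0, "rz": 0},
    {"dx": 0, "dy": 0, "dz": 0, "rx": 0, "ry": 0, "rz": 0}
  ]
}}

```text
t: 25.7
tcp_pos: [0.5551, 0.2511, 0.0144]
tool_rot: [-0.023, 1.0, 0.0, 0.001]
force: [-1.0, 0.2, 0.4]
finger_gap: 0.6
gripper_force: 0.0
```

{"fn": "move_arm", "kwargs": {
  "targets": [
    {"dx": 0, "dy": 0, "dz": 0, "rx": 0, "ry": 0, "rz": 0},
    {"dx": 0, "dy": 0, "dz": 0, "rx": 0, "ry": 0, "rz": 0},
    {"dx": 0, "dy": 0, "dz": 0, "rx": 0, "ry": 0, "rz": 0},
    {"dx": 0, "dy": 0, "dz": 0, "rx": 0, "ry": 0, "rz": 0},
    {"dx": 0, "dy": 0, "dz": 0, "rx": 0, "ry": 0, "rz": 0},
    {"dx": 0, "dy": 0, "dz": 0, "rx": 0, "ry": 0, "rz": 0},
    {"dx": 0, "dy": 0, "dz": 0, "rx": 0, "ry": 0, "rz": 0},
    {"dx": 0, "dy": 0, "dz": 0, "rx": 0, "ry": 0, "rz": 0},
    {"dx": 0, "dy": 0, "dz": 0, "rx": 0, "ry": 0, "rz": 0},
    {"dx": 0, "dy": 0, "dz": 0, "rx": 0, "ry": 0, "rz": 0}
  ],
  "claw": 10
}}

```text
t: 26.95
tcp_pos: [0.555, 0.2511, 0.0146]
tool_rot: [-0.023, 1.0, 0.0, 0.001]
force: [-0.8, 0.6, 5.2]
finger_gap: 0.331
gripper_force: 39.4
```

{"fn": "move_arm", "kwargs": {
  "targets": [
    {"dx": 0, "dy": 0, "dz": 0.4, "rx": 0, "ry": 0, "rz": 0},
    {"dx": 0, "dy": 0, "dz": 0.9, "rx": 0, "ry": 0, "rz": 0},
    {"dx": 0, "dy": 0, "dz": 1, "rx": 0, "ry": 0, "rz": 0},
    {"dx": 0, "dy": 0, "dz": 1, "rx": 0, "ry": 0, "rz": 0},
    {"dx": 0, "dy": -0.3, "dz": 1, "rx": 0, "ry": 0, "rz": 0},
    {"dx": -0.1, "dy": -0.6, "dz": 0.7, "rx": 0, "ry": 0, "rz": 0},
    {"dx": -0.1, "dy": -0.9, "dz": 0.3, "rx": 0, "ry": 0, "rz": 0},
    {"dx": -0.1, "dy": -1, "dz": 0, "rx": 0, "ry": 0, "rz": 0},
    {"dx": -0.1, "dy": -1, "dz": 0, "rx": 0, "ry": 0, "rz": 0},
    {"dx": -0.1, "dy": -1, "dz": 0, "rx": 0, "ry": 0, "rz": 0}
  ]
}}

```text
t: 28.2
tcp_pos: [0.541, 0.1287, 0.1457]
tool_rot: [-0.022, 1.0, -0.0, -0.001]
force: [-0.4, 0.2, 0.0]
finger_gap: 0.332
gripper_force: 39.6
```

{"fn": "move_arm", "kwargs": {
  "targets": [
    {"dx": -0.1, "dy": -1, "dz": 0, "rx": 0, "ry": 0, "rz": 0},
    {"dx": -0.1, "dy": -1, "dz": 0, "rx": 0, "ry": 0, "rz": 0},
    {"dx": -0.1, "dy": -1, "dz": 0, "rx": 0, "ry": 0, "rz": 0},
    {"dx": -0.1, "dy": -1, "dz": 0, "rx": 0, "ry": 0, "rz": 0},
    {"dx": 0, "dy": -1, "dz": 0, "rx": 0, "ry": 0, "rz": 0},
    {"dx": 0, "dy": -1, "dz": 0, "rx": 0, "ry": 0, "rz": 0},
    {"dx": 0, "dy": -1, "dz": 0, "rx": 0, "ry": 0, "rz": 0},
    {"dx": 0, "dy": -1, "dz": 0, "rx": 0, "ry": 0, "rz": 0},
    {"dx": 0, "dy": -1, "dz": 0, "rx": 0, "ry": 0, "rz": 0},
    {"dx": 0, "dy": -1, "dz": 0, "rx": 0, "ry": 0, "rz": 0}
  ]
}}

```text
t: 29.45
tcp_pos: [0.5305, -0.1207, 0.1456]
tool_rot: [-0.022, 1.0, 0.0, -0.001]
force: [0.5, 0.1, -0.3]
finger_gap: 0.332
gripper_force: 39.6
```

{"fn": "move_arm", "kwargs": {
  "targets": [
    {"dx": 0, "dy": -1, "dz": 0, "rx": 0, "ry": 0, "rz": 0},
    {"dx": 0, "dy": -1, "dz": 0, "rx": 0, "ry": 0, "rz": 0},
    {"dx": 0, "dy": -0.8, "dz": 0, "rx": 0, "ry": 0, "rz": 0},
    {"dx": 0, "dy": -0.5, "dz": 0, "rx": 0, "ry": 0, "rz": 0},
    {"dx": 0, "dy": -0.2, "dz": 0, "rx": 0, "ry": 0, "rz": 0},
    {"dx": 0, "dy": 0, "dz": 0, "rx": 0, "ry": 0, "rz": 0},
    {"dx": 0, "dy": 0, "dz": 0, "rx": 0, "ry": 0, "rz": 0},
    {"dx": 0, "dy": 0, "dz": 0, "rx": 0, "ry": 0, "rz": 0},
    {"dx": 0, "dy": 0, "dz": 0, "rx": 0, "ry": 0, "rz": 0},
    {"dx": 0, "dy": 0, "dz": 0, "rx": 0, "ry": 0, "rz": 0}
  ]
}}

```text
t: 30.7
tcp_pos: [0.5322, -0.2063, 0.1464]
tool_rot: [-0.023, 1.0, -0.0, 0.0]
force: [0.5, 0.5, -0.8]
finger_gap: 0.332
gripper_force: 39.6
```

```bash
cat >> h.py <<'E'
def cmp(ref,f):
    """held part and bolt: shift of this wrist view against the reference view w5 (same TCP height)"""
    im,m=snap('wrist',f); a=cv2.imread('pics/'+ref+'.png')[:,:,1]; b=cv2.imread('pics/'+f+'.png')[:,:,1]
    for n,(y0,y1,x0,x1) in dict(part=(238,312,250,322),plate=(140,240,222,345)).items():
        t=a[y0:y1,x0:x1]; p=12; r=cv2.matchTemplate(b[y0-p:y1+p,x0-p:x1+p],t,cv2.TM_CCOEFF_NORMED); _,s,_,l=cv2.minMaxLoc(r); print(n,l[0]-p,l[1]-p,round(s,2))
E
python3 - <<'E'
from h import *
s=sensors.sense();print(s['t'],s['tcp_pos'],s['finger_gap'])
cmp('w5','w9')
E
```

```text
30.7 [ 0.53216555 -0.20634522  0.14635094] 0.3324626456941935
part 0 -1 0.91
plate 4 0 0.9
```

The held spacer sits in the same place as before (≤1 px). Lowering directly and releasing.

{"fn": "move_arm", "kwargs": {
  "targets": [
    {"dx": 0, "dy": 0.02, "dz": -0.5, "rx": 0, "ry": 0, "rz": 0},
    {"dx": 0, "dy": 0, "dz": -0.5, "rx": 0, "ry": 0, "rz": 0},
    {"dx": 0, "dy": 0, "dz": -0.4, "rx": 0, "ry": 0, "rz": 0},
    {"dx": 0, "dy": 0, "dz": -0.4, "rx": 0, "ry": 0, "rz": 0},
    {"dx": 0, "dy": 0, "dz": -0.2, "rx": 0, "ry": 0, "rz": 0},
    {"dx": 0, "dy": 0, "dz": -0.2, "rx": 0, "ry": 0, "rz": 0},
    {"dx": 0, "dy": 0, "dz": -0.1, "rx": 0, "ry": 0, "rz": 0},
    {"dx": 0, "dy": 0, "dz": -0.1, "rx": 0, "ry": 0, "rz": 0},
    {"dx": 0, "dy": 0, "dz": 0, "rx": 0, "ry": 0, "rz": 0},
    {"dx": 0, "dy": 0, "dz": 0, "rx": 0, "ry": 0, "rz": 0}
  ]
}}

```text
t: 32.0
tcp_pos: [0.5322, -0.2061, 0.0865]
tool_rot: [-0.023, 1.0, -0.0, 0.0]
force: [0.7, -1.0, 0.6]
finger_gap: 0.334
gripper_force: 39.6
```

{"fn": "move_arm", "kwargs": {
  "targets": [
    {"dx": 0, "dy": 0, "dz": -0.2, "rx": 0, "ry": 0, "rz": 0},
    {"dx": 0, "dy": 0, "dz": -0.2, "rx": 0, "ry": 0, "rz": 0},
    {"dx": 0, "dy": 0, "dz": -0.2, "rx": 0, "ry": 0, "rz": 0},
    {"dx": 0, "dy": 0, "dz": -0.2, "rx": 0, "ry": 0, "rz": 0},
    {"dx": 0, "dy": 0, "dz": -0.2, "rx": 0, "ry": 0, "rz": 0},
    {"dx": 0, "dy": 0, "dz": -0.2, "rx": 0, "ry": 0, "rz": 0},
    {"dx": 0, "dy": 0, "dz": 0, "rx": 0, "ry": 0, "rz": 0},
    {"dx": 0, "dy": 0, "dz": 0, "rx": 0, "ry": 0, "rz": 0},
    {"dx": 0, "dy": 0, "dz": 0, "rx": 0, "ry": 0, "rz": 0},
    {"dx": 0, "dy": 0, "dz": 0, "rx": 0, "ry": 0, "rz": 0}
  ]
}}

```text
t: 33.25
tcp_pos: [0.5322, -0.2061, 0.0565]
tool_rot: [-0.023, 1.0, -0.0, 0.0]
force: [-0.2, -1.0, -0.1]
finger_gap: 0.331
gripper_force: 39.6
```

{"fn": "move_arm", "kwargs": {
  "targets": [
    {"dx": 0, "dy": 0, "dz": 0, "rx": 0, "ry": 0, "rz": 0},
    {"dx": 0, "dy": 0, "dz": 0, "rx": 0, "ry": 0, "rz": 0},
    {"dx": 0, "dy": 0, "dz": 0, "rx": 0, "ry": 0, "rz": 0},
    {"dx": 0, "dy": 0, "dz": 0, "rx": 0, "ry": 0, "rz": 0},
    {"dx": 0, "dy": 0, "dz": 0.4, "rx": 0, "ry": 0, "rz": 0},
    {"dx": 0, "dy": 0, "dz": 0.8, "rx": 0, "ry": 0, "rz": 0},
    {"dx": 0, "dy": 0, "dz": 1, "rx": 0, "ry": 0, "rz": 0},
    {"dx": 0, "dy": 0, "dz": 1, "rx": 0, "ry": 0, "rz": 0},
    {"dx": 0, "dy": 0, "dz": 0.5, "rx": 0, "ry": 0, "rz": 0},
    {"dx": 0, "dy": 0, "dz": 0, "rx": 0, "ry": 0, "rz": 0}
  ],
  "claw": 70
}}

```text
t: 34.5
tcp_pos: [0.5326, -0.2064, 0.1499]
tool_rot: [-0.023, 1.0, -0.001, 0.001]
force: [0.2, 0.3, -0.3]
finger_gap: 0.7
gripper_force: 0.0
```

```bash
cat >> h.py <<'E'
def duo(f):
    s=sensors.sense();print(s['t'],s['tcp_pos'].round(4))
    im,m=snap('wrist',f);a=cv2.cvtColor(im,4);im2,mt=snap('top',f+'t');b=cv2.cvtColor(im2,4)
    for n,p in dict(bush=(.4966,.2512,.033),wA=(.558,.174,.019),wB=(.505,.1013,.019)).items():
        u,v=proj(mt,p); print(n,np.round((u,v)),[o[2:] for o in ring(im2,mt,u,v,p[2],0,14)])
    cv2.imwrite('pics/'+f+'d.png',np.hstack([cv2.resize(a[140:340,170:390],(400,364),interpolation=2),cv2.resize(b[170:300,130:273],(400,364),interpolation=2)]))
E
python3 -c "
from h import *
duo('w10')"
```

```text
34.5 [ 0.5326 -0.2064  0.1499]
bush [156. 276.] []
wA [187. 254.] [(np.float64(45.2), [0.5598, 0.1755, 0.019])]
wB [212. 273.] [(np.float64(44.5), [0.506, 0.1011, 0.019])]
```

View pics/w10d.png

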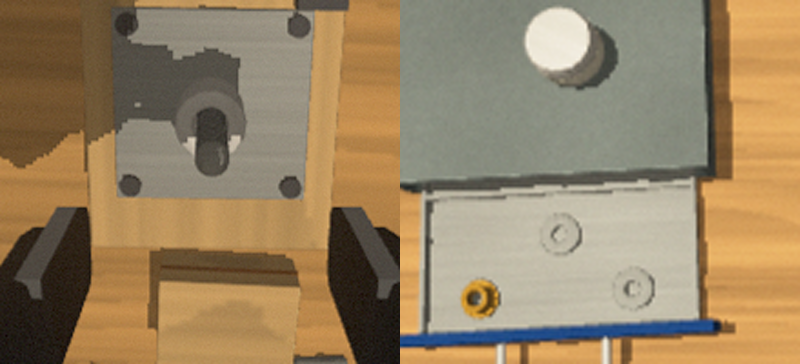

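Both spacers are stacked. Going for the washer at (0.5055,0.1013).

{"fn": "move_arm", "kwargs": {
  "targets": [
    {"dx": -0.1, "dy": 0.4, "dz": 0, "rx": 0, "ry": 0, "rz": 0},
    {"dx": -0.1, "dy": 0.8, "dz": 0, "rx": 0, "ry": 0, "rz": 0},
    {"dx": -0.1, "dy": 1, "dz": 0, "rx": 0, "ry": 0, "rz": 0},
    {"dx": -0.1, "dy": 1, "dz": 0, "rx": 0, "ry": 0, "rz": 0},
    {"dx": -0.1, "dy": 1, "dz": 0, "rx": 0, "ry": 0, "rz": 0},
    {"dx": -0.1, "dy": 1, "dz": 0, "rx": 0, "ry": 0, "rz": 0},
    {"dx": -0.1, "dy": 1, "dz": 0, "rx": 0, "ry": 0, "rz": 0},
    {"dx": -0.1, "dy": 1, "dz": 0, "rx": 0, "ry": 0, "rz": 0},
    {"dx": -0.1, "dy": 1, "dz": 0, "rx": 0, "ry": 0, "rz": 0},
    {"dx": -0.1, "dy": 1, "dz": 0, "rx": 0, "ry": 0, "rz": 0}
  ]
}}

```text
t: 35.85
tcp_pos: [0.5057, 0.0261, 0.1484]
tool_rot: [-0.023, 1.0, 0.0, -0.001]
force: [1.4, 0.5, -0.4]
finger_gap: 0.7
gripper_force: 0.0
```

{"fn": "move_arm", "kwargs": {
  "targets": [
    {"dx": -0.07, "dy": 1, "dz": 0, "rx": 0, "ry": 0, "rz": 0},
    {"dx": 0, "dy": 1, "dz": 0, "rx": 0, "ry": 0, "rz": 0},
    {"dx": 0, "dy": 0.7, "dz": 0, "rx": 0, "ry": 0, "rz": 0},
    {"dx": 0, "dy": 0.4, "dz": -0.4, "rx": 0, "ry": 0, "rz": 0},
    {"dx": 0, "dy": 0, "dz": -0.8, "rx": 0, "ry": 0, "rz": 0},
    {"dx": 0, "dy": 0, "dz": -0.8, "rx": 0, "ry": 0, "rz": 0},
    {"dx": 0, "dy": 0, "dz": 0, "rx": 0, "ry": 0, "rz": 0},
    {"dx": 0, "dy": 0, "dz": 0, "rx": 0, "ry": 0, "rz": 0},
    {"dx": 0, "dy": 0, "dz": 0, "rx": 0, "ry": 0, "rz": 0},
    {"dx": 0, "dy": 0, "dz": 0, "rx": 0, "ry": 0, "rz": 0}
  ]
}}

```text
t: 37.1
tcp_pos: [0.5058, 0.1014, 0.0994]
tool_rot: [-0.023, 1.0, -0.0, 0.001]
force: [-0.8, 0.2, 1.1]
finger_gap: 0.699
gripper_force: 0.0
```

```bash
python3 - <<'E'
from h import *
s=sensors.sense();print(s['t'],s['tcp_pos'].round(4))
im,m=snap('wrist','w11')
u,v=proj(m,(.5055,.1013,.019));print(u,v)
for o in ring(im,m,u,v,.019,.04,60):print(o)
E
```

```text
37.1 [0.5058 0.1014 0.0994]
282.94219266267413 217.04756197077154
```

{"fn": "move_arm", "kwargs": {
  "targets": [
    {"dx": 0, "dy": 0, "dz": -0.5, "rx": 0, "ry": 0, "rz": 0},
    {"dx": 0, "dy": 0, "dz": -0.8, "rx": 0, "ry": 0, "rz": 0},
    {"dx": 0, "dy": 0, "dz": -0.8, "rx": 0, "ry": 0, "rz": 0},
    {"dx": 0, "dy": 0, "dz": -0.5, "rx": 0, "ry": 0, "rz": 0},
    {"dx": 0, "dy": 0, "dz": -0.3, "rx": 0, "ry": 0, "rz": 0},
    {"dx": 0, "dy": 0, "dz": -0.3, "rx": 0, "ry": 0, "rz": 0},
    {"dx": 0, "dy": 0, "dz": -0.2, "rx": 0, "ry": 0, "rz": 0},
    {"dx": 0, "dy": 0, "dz": -0.1, "rx": 0, "ry": 0, "rz": 0},
    {"dx": 0, "dy": 0, "dz": 0, "rx": 0, "ry": 0, "rz": 0},
    {"dx": 0, "dy": 0, "dz": 0, "rx": 0, "ry": 0, "rz": 0}
  ]
}}

```text
t: 38.4
tcp_pos: [0.5056, 0.1014, 0.0116]
tool_rot: [-0.023, 1.0, -0.0, 0.0]
force: [-0.4, -0.4, -0.5]
finger_gap: 0.702
gripper_force: 0.0
```

{"fn": "move_arm", "kwargs": {
  "targets": [
    {"dx": 0, "dy": 0, "dz": 0, "rx": 0, "ry": 0, "rz": 0},
    {"dx": 0, "dy": 0, "dz": 0, "rx": 0, "ry": 0, "rz": 0},
    {"dx": 0, "dy": 0, "dz": 0, "rx": 0, "ry": 0, "rz": 0},
    {"dx": 0, "dy": 0, "dz": 0, "rx": 0, "ry": 0, "rz": 0},
    {"dx": 0, "dy": 0, "dz": 0, "rx": 0, "ry": 0, "rz": 0},
    {"dx": 0, "dy": 0, "dz": 0, "rx": 0, "ry": 0, "rz": 0},
    {"dx": 0, "dy": 0, "dz": 0, "rx": 0, "ry": 0, "rz": 0},
    {"dx": 0, "dy": 0, "dz": 0, "rx": 0, "ry": 0, "rz": 0},
    {"dx": 0, "dy": 0, "dz": 0, "rx": 0, "ry": 0, "rz": 0},
    {"dx": 0, "dy": 0, "dz": 0, "rx": 0, "ry": 0, "rz": 0}
  ],
  "claw": 20
}}

```text
t: 39.65
tcp_pos: [0.5057, 0.1015, 0.012]
tool_rot: [-0.023, 1.0, -0.0, 0.001]
force: [0.5, 0.6, 5.7]
finger_gap: 0.435
gripper_force: 42.2
```

{"fn": "move_arm", "kwargs": {
  "targets": [
    {"dx": 0, "dy": 0, "dz": 0.4, "rx": 0, "ry": 0, "rz": 0},
    {"dx": 0, "dy": 0, "dz": 0.9, "rx": 0, "ry": 0, "rz": 0},
    {"dx": 0, "dy": 0, "dz": 1, "rx": 0, "ry": 0, "rz": 0},
    {"dx": 0, "dy": 0, "dz": 1, "rx": 0, "ry": 0, "rz": 0},
    {"dx": 0, "dy": -0.3, "dz": 1, "rx": 0, "ry": 0, "rz": 0},
    {"dx": 0.1, "dy": -0.6, "dz": 0.8, "rx": 0, "ry": 0, "rz": 0},
    {"dx": 0.1, "dy": -0.9, "dz": 0.3, "rx": 0, "ry": 0, "rz": 0},
    {"dx": 0.1, "dy": -1, "dz": 0, "rx": 0, "ry": 0, "rz": 0},
    {"dx": 0.1, "dy": -1, "dz": 0, "rx": 0, "ry": 0, "rz": 0},
    {"dx": 0.1, "dy": -1, "dz": 0, "rx": 0, "ry": 0, "rz": 0}
  ]
}}

```text
t: 40.9
tcp_pos: [0.5176, -0.0193, 0.1467]
tool_rot: [-0.023, 1.0, 0.0, -0.0]
force: [0.8, 0.0, 0.2]
finger_gap: 0.433
gripper_force: 40.2
```

{"fn": "move_arm", "kwargs": {
  "targets": [
    {"dx": 0.1, "dy": -1, "dz": 0, "rx": 0, "ry": 0, "rz": 0},
    {"dx": 0.1, "dy": -1, "dz": 0, "rx": 0, "ry": 0, "rz": 0},
    {"dx": 0.1, "dy": -1, "dz": 0, "rx": 0, "ry": 0, "rz": 0},
    {"dx": 0.1, "dy": -1, "dz": 0, "rx": 0, "ry": 0, "rz": 0},
    {"dx": 0.1, "dy": -1, "dz": 0, "rx": 0, "ry": 0, "rz": 0},
    {"dx": 0.07, "dy": -1, "dz": 0, "rx": 0, "ry": 0, "rz": 0},
    {"dx": 0, "dy": -0.8, "dz": 0, "rx": 0, "ry": 0, "rz": 0},
    {"dx": 0, "dy": -0.5, "dz": 0, "rx": 0, "ry": 0, "rz": 0},
    {"dx": 0, "dy": -0.2, "dz": 0, "rx": 0, "ry": 0, "rz": 0},
    {"dx": 0, "dy": 0, "dz": 0, "rx": 0, "ry": 0, "rz": 0}
  ]
}}

```text
t: 42.15
tcp_pos: [0.5319, -0.2058, 0.1463]
tool_rot: [-0.023, 1.0, 0.0, -0.0]
force: [0.3, -0.5, -0.9]
finger_gap: 0.44
gripper_force: 40.2
```

{"fn": "move_arm", "kwargs": {
  "targets": [
    {"dx": 0, "dy": 0, "dz": 0, "rx": 0, "ry": 0, "rz": 0},
    {"dx": 0, "dy": 0, "dz": 0, "rx": 0, "ry": 0, "rz": 0},
    {"dx": 0, "dy": 0, "dz": 0, "rx": 0, "ry": 0, "rz": 0},
    {"dx": 0, "dy": 0, "dz": 0, "rx": 0, "ry": 0, "rz": 0},
    {"dx": 0, "dy": 0, "dz": 0, "rx": 0, "ry": 0, "rz": 0},
    {"dx": 0, "dy": 0, "dz": -0.1, "rx": 0, "ry": 0, "rz": 0},
    {"dx": 0, "dy": 0, "dz": -0.3, "rx": 0, "ry": 0, "rz": 0},
    {"dx": 0, "dy": 0, "dz": -0.4, "rx": 0, "ry": 0, "rz": 0},
    {"dx": 0, "dy": 0, "dz": -0.4, "rx": 0, "ry": 0, "rz": 0},
    {"dx": 0, "dy": 0, "dz": 0, "rx": 0, "ry": 0, "rz": 0}
  ]
}}

```text
t: 43.4
tcp_pos: [0.5313, -0.2056, 0.115]
tool_rot: [-0.023, 1.0, 0.001, -0.001]
force: [-0.1, 0.2, -0.0]
finger_gap: 0.437
gripper_force: 40.2
```

```bash
python3 -c "
from h import *
duo('w12')"
```

```text
43.4 [ 0.5313 -0.2056  0.115 ]
bush [156. 276.] []
wA [187. 254.] [(np.float64(44.9), [0.559, 0.1729, 0.019])]
wB [212. 273.] []
```

View pics/w12d.png

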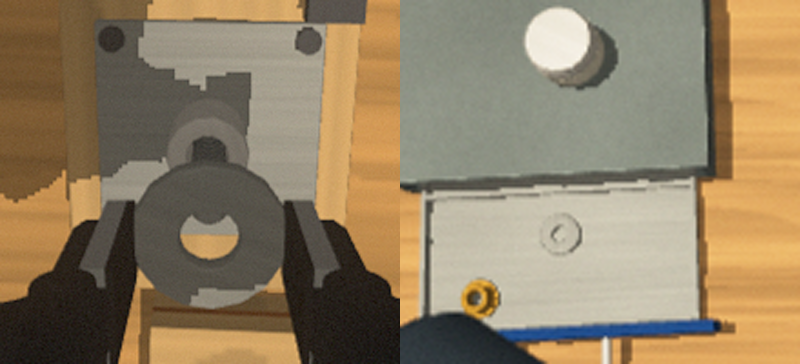

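The washer is held level at (209,237) in the crop, with the bolt tip just visible in its bore and aligned sideways. Checking the x figure.

```bash
python3 - <<'E'
from h import *
m=cams.camera_model('wrist'); f=lambda a,b:(a/1.818+170,b/1.818+140)
print(ray(m,*f(209,237),.122),ray(m,*f(210,234),.122),'outer',ray(m,*f(210,233),.122), sensors.sense()['tcp_pos'])
for x in (.529,.531,.533):
  p=proj(m,(x,-.204,.102)); print(x,(p[0]-170)*1.818,(p[1]-140)*1.818)
E
```

```text
[ 0.52940537 -0.20486275  0.122     ] [ 0.5285869  -0.20465501  0.122     ] outer [ 0.52831835 -0.20466753  0.122     ] [ 0.53206925 -0.20605961  0.11599142]
0.529 212.1075744131338 203.05833605643798
0.531 211.7659692109667 209.70560039690022
0.533 211.4265810039283 216.3097244322099
```

The offset matches the spacers that went on cleanly. Lowering and releasing.

{"fn": "move_arm", "kwargs": {
  "targets": [
    {"dx": 0.01, "dy": 0, "dz": -0.2, "rx": 0, "ry": 0, "rz": 0},
    {"dx": 0, "dy": 0, "dz": -0.2, "rx": 0, "ry": 0, "rz": 0},
    {"dx": 0, "dy": 0, "dz": -0.2, "rx": 0, "ry": 0, "rz": 0},
    {"dx": 0, "dy": 0, "dz": -0.2, "rx": 0, "ry": 0, "rz": 0},
    {"dx": 0, "dy": 0, "dz": -0.2, "rx": 0, "ry": 0, "rz": 0},
    {"dx": 0, "dy": 0, "dz": -0.2, "rx": 0, "ry": 0, "rz": 0},
    {"dx": 0, "dy": 0, "dz": -0.2, "rx": 0, "ry": 0, "rz": 0},
    {"dx": 0, "dy": 0, "dz": -0.2, "rx": 0, "ry": 0, "rz": 0},
    {"dx": 0, "dy": 0, "dz": -0.2, "rx": 0, "ry": 0, "rz": 0},
    {"dx": 0, "dy": 0, "dz": -0.1, "rx": 0, "ry": 0, "rz": 0}
  ]
}}

```text
t: 44.75
tcp_pos: [0.5322, -0.206, 0.0684]
tool_rot: [-0.023, 1.0, 0.0, -0.0]
force: [-0.1, 0.3, -0.3]
finger_gap: 0.432
gripper_force: 40.2
```

{"fn": "move_arm", "kwargs": {
  "targets": [
    {"dx": 0, "dy": 0, "dz": 0, "rx": 0, "ry": 0, "rz": 0},
    {"dx": 0, "dy": 0, "dz": 0, "rx": 0, "ry": 0, "rz": 0},
    {"dx": 0, "dy": 0, "dz": 0, "rx": 0, "ry": 0, "rz": 0},
    {"dx": 0, "dy": 0, "dz": 0, "rx": 0, "ry": 0, "rz": 0},
    {"dx": 0, "dy": 0, "dz": 0, "rx": 0, "ry": 0, "rz": 0},
    {"dx": 0, "dy": 0, "dz": 0.4, "rx": 0, "ry": 0, "rz": 0},
    {"dx": 0, "dy": 0, "dz": 0.8, "rx": 0, "ry": 0, "rz": 0},
    {"dx": 0, "dy": 0, "dz": 1, "rx": 0, "ry": 0, "rz": 0},
    {"dx": 0, "dy": 0, "dz": 1, "rx": 0, "ry": 0, "rz": 0},
    {"dx": 0, "dy": 0, "dz": 0, "rx": 0, "ry": 0, "rz": 0}
  ],
  "claw": 70
}}

```text
t: 46.0
tcp_pos: [0.5338, -0.2069, 0.1513]
tool_rot: [-0.023, 1.0, -0.002, 0.002]
force: [-0.5, -0.2, 0.4]
finger_gap: 0.701
gripper_force: 0.0
```

```bash
python3 - <<'E'
from h import *
duo('w13')
im=cv2.cvtColor(cv2.imread('pics/w13.png'),4);m=cams.camera_model('wrist')
u,v=proj(m,(.531,-.204,.062));print(u,v)
for o in ring(im,m,u,v,.062,0,50):print(o)
E
```

```text
46.0 [ 0.5338 -0.2069  0.1513]
bush [156. 276.] []
wA [187. 254.] [(np.float64(15.4), [0.5601, 0.1777, 0.019]), (np.float64(44.0), [0.5596, 0.1743, 0.019])]
wB [212. 273.] []
285.86178459185436 213.3918417001152
(329.7, 240.0, np.float64(8.8), [0.5499, -0.1709, 0.062])
(242.2, 239.1, np.float64(8.8), [0.5521, -0.2351, 0.062])
(242.2, 239.1, np.float64(9.2), [0.5521, -0.2351, 0.062])
(276.7, 195.6, np.float64(48.9), [0.5182, -0.2111, 0.062])
```

```bash
python3 - <<'E'
from h import *
a=cv2.imread('pics/w10.png',0);b=cv2.imread('pics/w13.png',0);m=cams.camera_model('wrist')
t=np.array([proj(m,(.531+.02*np.cos(q),-.2042+.02*np.sin(q),.062)) for q in np.linspace(0,6.28,24)]);print('expect',t.min(0),t.max(0))
d=cv2.absdiff(a,b)[150:240,230:340]
for y in range(0,90,6):print(150+y,''.join('#' if v>25 else '.' for v in b[150+y,230:340:2].astype(int)*0+d[y,::2]),'  ',' '.join('%d'%v for v in b[150+y,240:334:6]))
E
```

```text
expect [257.82187368 186.17078539] [313.46967791 239.44166025]
150 ........#........................................#.....    46 66 134 139 142 140 140 141 145 146 146 146 147 148 147 68
156 ..#....#.........................................##....    41 137 134 138 138 137 140 136 142 142 144 141 142 144 145 107
162 ......#####............................................    79 76 140 138 139 141 144 139 145 147 148 152 148 153 149 152
168 ..............................##.......................    77 79 80 77 76 141 118 80 82 151 145 146 147 146 147 151
174 ...................................#...................    81 80 84 78 74 80 79 81 78 79 135 147 146 144 144 145
180 ...................................#...................    83 77 81 78 77 78 78 80 74 77 132 145 143 147 142 144
186 ....................................##.................    77 77 77 80 78 75 81 80 79 77 73 147 146 146 146 146
192 .........................#######....####...............    81 83 82 79 77 78 78 72 76 77 80 79 150 151 146 151
198 .......##............######.####...#.#####.............    77 77 76 76 81 76 76 69 62 81 77 79 97 144 143 147
204 .......######......###..........###.#.####.............    76 135 139 77 78 76 77 62 56 50 79 80 72 144 146 148
210 ..##...........####.#...#........###..####.............    134 136 136 138 80 75 73 55 55 55 76 77 76 146 144 150
216 ................####..##.........###..###..............    133 136 138 138 79 75 102 60 71 61 71 101 119 142 144 143
222 ......................###........##....................    137 134 135 142 139 129 134 76 73 68 131 137 137 140 143 139
228 ........................#........#.....................    136 135 137 137 140 140 132 76 78 81 127 143 143 141 144 142
234 ....####.................#######.......................    52 119 137 135 138 140 140 140 120 140 140 138 143 140 142 118
```

The disc's edges on row 210 are at about 261–314 px, against 258–313 expected for a washer at z=0.062, so it's seated on the spacers. Next is the second washer at (0.5585,0.1743).

{"fn": "move_arm", "kwargs": {
  "targets": [
    {"dx": 0.1, "dy": 0.4, "dz": 0, "rx": 0, "ry": 0, "rz": 0},
    {"dx": 0.1, "dy": 0.8, "dz": 0, "rx": 0, "ry": 0, "rz": 0},
    {"dx": 0.1, "dy": 1, "dz": 0, "rx": 0, "ry": 0, "rz": 0},
    {"dx": 0.1, "dy": 1, "dz": 0, "rx": 0, "ry": 0, "rz": 0},
    {"dx": 0.1, "dy": 1, "dz": 0, "rx": 0, "ry": 0, "rz": 0},
    {"dx": 0.1, "dy": 1, "dz": 0, "rx": 0, "ry": 0, "rz": 0},
    {"dx": 0.1, "dy": 1, "dz": 0, "rx": 0, "ry": 0, "rz": 0},
    {"dx": 0.1, "dy": 1, "dz": 0, "rx": 0, "ry": 0, "rz": 0},
    {"dx": 0.1, "dy": 1, "dz": 0, "rx": 0, "ry": 0, "rz": 0},
    {"dx": 0.1, "dy": 1, "dz": 0, "rx": 0, "ry": 0, "rz": 0}
  ]
}}

```text
t: 47.35
tcp_pos: [0.5564, 0.0264, 0.1481]
tool_rot: [-0.023, 1.0, 0.0, -0.001]
force: [-0.4, -0.6, 0.7]
finger_gap: 0.699
gripper_force: 0.0
```

{"fn": "move_arm", "kwargs": {
  "targets": [
    {"dx": 0.05, "dy": 1, "dz": 0, "rx": 0, "ry": 0, "rz": 0},
    {"dx": 0, "dy": 1, "dz": 0, "rx": 0, "ry": 0, "rz": 0},
    {"dx": 0, "dy": 1, "dz": 0, "rx": 0, "ry": 0, "rz": 0},
    {"dx": 0, "dy": 1, "dz": 0, "rx": 0, "ry": 0, "rz": 0},
    {"dx": 0, "dy": 1, "dz": 0, "rx": 0, "ry": 0, "rz": 0},
    {"dx": 0, "dy": 0.7, "dz": 0, "rx": 0, "ry": 0, "rz": 0},
    {"dx": 0, "dy": 0.3, "dz": 0, "rx": 0, "ry": 0, "rz": 0},
    {"dx": 0, "dy": 0, "dz": -0.5, "rx": 0, "ry": 0, "rz": 0},
    {"dx": 0, "dy": 0, "dz": -0.5, "rx": 0, "ry": 0, "rz": 0},
    {"dx": 0, "dy": 0, "dz": 0, "rx": 0, "ry": 0, "rz": 0}
  ]
}}

```text
t: 48.6
tcp_pos: [0.5574, 0.173, 0.122]
tool_rot: [-0.022, 1.0, -0.0, -0.002]
force: [0.4, -0.1, 0.6]
finger_gap: 0.702
gripper_force: 0.0
```

```bash
python3 - <<'E'
from h import *
s=sensors.sense();print(s['t'],s['tcp_pos'].round(4))
im,m=snap('wrist','w14')
u,v=proj(m,(.5585,.1743,.019));print(u,v)
for o in ring(im,m,u,v,.019,.04,45):print(o)
E
```

```text
48.6 [0.5574 0.173  0.122 ]
284.8702280152475 210.6522507192267
```

{"fn": "move_arm", "kwargs": {
  "targets": [
    {"dx": 0, "dy": 0, "dz": -0.6, "rx": 0, "ry": 0, "rz": 0},
    {"dx": 0, "dy": 0, "dz": -0.9, "rx": 0, "ry": 0, "rz": 0},
    {"dx": 0, "dy": 0, "dz": -0.9, "rx": 0, "ry": 0, "rz": 0},
    {"dx": 0, "dy": 0, "dz": -0.8, "rx": 0, "ry": 0, "rz": 0},
    {"dx": 0, "dy": 0, "dz": -0.5, "rx": 0, "ry": 0, "rz": 0},
    {"dx": 0, "dy": 0, "dz": -0.3, "rx": 0, "ry": 0, "rz": 0},
    {"dx": 0, "dy": 0, "dz": -0.3, "rx": 0, "ry": 0, "rz": 0},
    {"dx": 0, "dy": 0, "dz": -0.14, "rx": 0, "ry": 0, "rz": 0},
    {"dx": 0, "dy": 0, "dz": 0, "rx": 0, "ry": 0, "rz": 0},
    {"dx": 0, "dy": 0, "dz": 0, "rx": 0, "ry": 0, "rz": 0}
  ]
}}

```text
t: 49.9
tcp_pos: [0.5589, 0.174, 0.0132]
tool_rot: [-0.023, 1.0, 0.0, 0.0]
force: [-0.5, 0.7, -0.7]
finger_gap: 0.695
gripper_force: 0.0
```

{"fn": "move_arm", "kwargs": {
  "targets": [
    {"dx": 0, "dy": 0, "dz": 0, "rx": 0, "ry": 0, "rz": 0},
    {"dx": 0, "dy": 0, "dz": 0, "rx": 0, "ry": 0, "rz": 0},
    {"dx": 0, "dy": 0, "dz": 0, "rx": 0, "ry": 0, "rz": 0},
    {"dx": 0, "dy": 0, "dz": 0, "rx": 0, "ry": 0, "rz": 0},
    {"dx": 0, "dy": 0, "dz": 0, "rx": 0, "ry": 0, "rz": 0},
    {"dx": 0, "dy": 0, "dz": 0, "rx": 0, "ry": 0, "rz": 0},
    {"dx": 0, "dy": 0, "dz": 0, "rx": 0, "ry": 0, "rz": 0},
    {"dx": 0, "dy": 0, "dz": 0, "rx": 0, "ry": 0, "rz": 0},
    {"dx": 0, "dy": 0, "dz": 0, "rx": 0, "ry": 0, "rz": 0},
    {"dx": 0, "dy": 0, "dz": 0, "rx": 0, "ry": 0, "rz": 0}
  ],
  "claw": 20
}}

```text
t: 51.15
tcp_pos: [0.559, 0.174, 0.0135]
tool_rot: [-0.023, 1.0, 0.0, 0.0]
force: [-0.5, 0.3, 5.9]
finger_gap: 0.437
gripper_force: 40.0
```

{"fn": "move_arm", "kwargs": {
  "targets": [
    {"dx": 0, "dy": 0, "dz": 0.4, "rx": 0, "ry": 0, "rz": 0},
    {"dx": 0, "dy": 0, "dz": 0.9, "rx": 0, "ry": 0, "rz": 0},
    {"dx": 0, "dy": 0, "dz": 1, "rx": 0, "ry": 0, "rz": 0},
    {"dx": 0, "dy": 0, "dz": 1, "rx": 0, "ry": 0, "rz": 0},
    {"dx": 0, "dy": -0.3, "dz": 1, "rx": 0, "ry": 0, "rz": 0},
    {"dx": -0.1, "dy": -0.6, "dz": 0.8, "rx": 0, "ry": 0, "rz": 0},
    {"dx": -0.1, "dy": -0.9, "dz": 0.2, "rx": 0, "ry": 0, "rz": 0},
    {"dx": -0.1, "dy": -1, "dz": 0, "rx": 0, "ry": 0, "rz": 0},
    {"dx": -0.1, "dy": -1, "dz": 0, "rx": 0, "ry": 0, "rz": 0},
    {"dx": -0.1, "dy": -1, "dz": 0, "rx": 0, "ry": 0, "rz": 0}
  ]
}}

```text
t: 52.4
tcp_pos: [0.5454, 0.0525, 0.1455]
tool_rot: [-0.023, 1.0, -0.0, -0.0]
force: [0.9, 0.9, -0.6]
finger_gap: 0.43
gripper_force: 40.2
```

{"fn": "move_arm", "kwargs": {
  "targets": [
    {"dx": -0.1, "dy": -1, "dz": 0, "rx": 0, "ry": 0, "rz": 0},
    {"dx": -0.1, "dy": -1, "dz": 0, "rx": 0, "ry": 0, "rz": 0},
    {"dx": -0.1, "dy": -1, "dz": 0, "rx": 0, "ry": 0, "rz": 0},
    {"dx": -0.1, "dy": -1, "dz": 0, "rx": 0, "ry": 0, "rz": 0},
    {"dx": -0.1, "dy": -1, "dz": 0, "rx": 0, "ry": 0, "rz": 0},
    {"dx": -0.07, "dy": -1, "dz": 0, "rx": 0, "ry": 0, "rz": 0},
    {"dx": 0, "dy": -1, "dz": 0, "rx": 0, "ry": 0, "rz": 0},
    {"dx": 0, "dy": -1, "dz": 0, "rx": 0, "ry": 0, "rz": 0},
    {"dx": 0, "dy": -1, "dz": 0, "rx": 0, "ry": 0, "rz": 0},
    {"dx": 0, "dy": -0.8, "dz": 0, "rx": 0, "ry": 0, "rz": 0}
  ]
}}

```text
t: 53.65
tcp_pos: [0.5312, -0.1925, 0.1454]
tool_rot: [-0.022, 1.0, 0.0, -0.0]
force: [-0.2, 1.0, -0.7]
finger_gap: 0.432
gripper_force: 40.2
```

{"fn": "move_arm", "kwargs": {
  "targets": [
    {"dx": 0, "dy": -0.4, "dz": 0, "rx": 0, "ry": 0, "rz": 0},
    {"dx": 0, "dy": -0.2, "dz": 0, "rx": 0, "ry": 0, "rz": 0},
    {"dx": 0, "dy": 0, "dz": -0.2, "rx": 0, "ry": 0, "rz": 0},
    {"dx": 0, "dy": 0, "dz": -0.4, "rx": 0, "ry": 0, "rz": 0},
    {"dx": 0, "dy": 0, "dz": -0.4, "rx": 0, "ry": 0, "rz": 0},
    {"dx": 0, "dy": 0, "dz": -0.2, "rx": 0, "ry": 0, "rz": 0},
    {"dx": 0, "dy": 0, "dz": 0, "rx": 0, "ry": 0, "rz": 0},
    {"dx": 0, "dy": 0, "dz": 0, "rx": 0, "ry": 0, "rz": 0},
    {"dx": 0, "dy": 0, "dz": 0, "rx": 0, "ry": 0, "rz": 0},
    {"dx": 0, "dy": 0, "dz": 0, "rx": 0, "ry": 0, "rz": 0}
  ]
}}

```text
t: 54.9
tcp_pos: [0.532, -0.2062, 0.1156]
tool_rot: [-0.023, 1.0, -0.0, 0.0]
force: [0.1, 0.4, -0.4]
finger_gap: 0.43
gripper_force: 40.1
```

```bash
python3 - <<'E'
from h import *
s=sensors.sense();print(s['t'],s['tcp_pos'].round(4),s['finger_gap'])
cmp('w12','w15')
im=cv2.cvtColor(cv2.imread('pics/w15.png'),4);m=cams.camera_model('wrist')
for o in ring(im,m,285,270,.121,0,50):print(o)
im,mt=snap('top','t15')
E
```

```text
54.9 [ 0.532  -0.2062  0.1156] 0.4302849398001704
part 0 0 0.92
plate 1 -1 0.91
(284.7, 269.7, np.float64(12.5), [0.5293, -0.2051, 0.121])
(284.6, 269.6, np.float64(12.8), [0.5292, -0.2051, 0.121])
(325.7, 314.2, np.float64(19.4), [0.5512, -0.1849, 0.121])
```

The held washer is at the same pixels as the previous one (0 px shift). Lowering and releasing.

{"fn": "move_arm", "kwargs": {
  "targets": [
    {"dx": 0.01, "dy": 0, "dz": -0.2, "rx": 0, "ry": 0, "rz": 0},
    {"dx": 0, "dy": 0, "dz": -0.2, "rx": 0, "ry": 0, "rz": 0},
    {"dx": 0, "dy": 0, "dz": -0.2, "rx": 0, "ry": 0, "rz": 0},
    {"dx": 0, "dy": 0, "dz": -0.2, "rx": 0, "ry": 0, "rz": 0},
    {"dx": 0, "dy": 0, "dz": -0.2, "rx": 0, "ry": 0, "rz": 0},
    {"dx": 0, "dy": 0, "dz": -0.2, "rx": 0, "ry": 0, "rz": 0},
    {"dx": 0, "dy": 0, "dz": -0.2, "rx": 0, "ry": 0, "rz": 0},
    {"dx": 0, "dy": 0, "dz": -0.2, "rx": 0, "ry": 0, "rz": 0},
    {"dx": 0, "dy": 0, "dz": -0.1, "rx": 0, "ry": 0, "rz": 0},
    {"dx": 0, "dy": 0, "dz": 0, "rx": 0, "ry": 0, "rz": 0}
  ]
}}

```text
t: 56.25
tcp_pos: [0.532, -0.206, 0.0726]
tool_rot: [-0.023, 1.0, 0.0, -0.0]
force: [0.6, 0.9, -0.9]
finger_gap: 0.432
gripper_force: 40.1
```

{"fn": "move_arm", "kwargs": {
  "targets": [
    {"dx": 0, "dy": 0, "dz": 0, "rx": 0, "ry": 0, "rz": 0},
    {"dx": 0, "dy": 0, "dz": 0, "rx": 0, "ry": 0, "rz": 0},
    {"dx": 0, "dy": 0, "dz": 0, "rx": 0, "ry": 0, "rz": 0},
    {"dx": 0, "dy": 0, "dz": 0, "rx": 0, "ry": 0, "rz": 0},
    {"dx": 0, "dy": 0, "dz": 0, "rx": 0, "ry": 0, "rz": 0},
    {"dx": 0, "dy": 0, "dz": 0.4, "rx": 0, "ry": 0, "rz": 0},
    {"dx": 0, "dy": 0, "dz": 0.8, "rx": 0, "ry": 0, "rz": 0},
    {"dx": 0, "dy": 0, "dz": 1, "rx": 0, "ry": 0, "rz": 0},
    {"dx": 0, "dy": 0, "dz": 1, "rx": 0, "ry": 0, "rz": 0},
    {"dx": 0, "dy": 0, "dz": 0, "rx": 0, "ry": 0, "rz": 0}
  ],
  "claw": 70
}}

```text
t: 57.5
tcp_pos: [0.5336, -0.2069, 0.1553]
tool_rot: [-0.023, 1.0, -0.002, 0.002]
force: [-0.4, -0.4, 0.5]
finger_gap: 0.7
gripper_force: 0.0
```

```bash
python3 - <<'E'
from h import *
s=sensors.sense();print(s['t'],s['tcp_pos'].round(4))
im,m=snap('wrist','w16');b=cv2.cvtColor(im,cv2.COLOR_RGB2GRAY)
for z in(.068,.062):
  t=np.array([proj(m,(.531+.02*np.cos(q),-.2042+.02*np.sin(q),z)) for q in np.linspace(0,6.28,24)]);print('expect',z,t.min(0),t.max(0))
for y in range(180,222,6):print(y,' '.join('%d'%v for v in b[y,248:330:3]))
# bushing by colour, top view
im,mt=snap('top','t16'); k=cv2.inRange(cv2.cvtColor(im,cv2.COLOR_RGB2HSV),(17,150,60),(30,255,255)); k[:240]=0;k[300:]=0;k[:,:130]=0;k[:,260:]=0
M=cv2.moments(k,True);c=(M['m10']/M['m00'],M['m01']/M['m00']);print('bush px',c,M['m00'],ray(mt,*c,.022),'expected',proj(mt,(.4966,.2505,.022)))
E
```

```text
57.5 [ 0.5336 -0.2069  0.1553]
expect 0.068 [259.61963577 183.69064544] [315.29567948 237.03305693]
expect 0.062 [260.24197842 181.95543234] [314.59812013 234.14069974]
180 81 79 82 79 79 82 75 78 79 80 85 73 74 65 77 75 82 108 145 145 144 150 144 146 147 145 146 147
186 83 82 81 81 77 78 81 74 76 75 76 79 80 79 80 81 78 74 71 125 147 147 142 142 146 146 147 144
192 82 77 78 79 84 75 70 75 77 81 81 76 78 80 74 79 79 76 81 78 67 148 147 150 149 148 149 152
198 80 78 79 78 75 69 75 77 77 79 77 77 74 76 77 82 80 80 80 83 77 68 145 143 143 142 143 145
204 137 138 73 74 70 79 76 79 80 78 77 58 56 61 59 65 81 80 77 79 79 77 137 142 145 147 145 149
210 137 133 134 136 78 76 75 76 74 75 81 52 56 54 57 56 67 79 78 84 77 81 135 144 143 144 145 145
216 139 135 137 138 117 81 78 78 74 74 66 68 72 75 75 76 69 77 108 111 79 73 147 146 142 145 146 143
bush px (187.40650406504065, 278.9674796747967) 246.0 [0.48923431 0.16812129 0.022     ] expected (np.float64(157.37386355118718), np.float64(276.41610941518593))
```

The washer is seated. The bushing mask centroid has moved or is contaminated by wood, so I'll check the components.

```bash
python3 - <<'E'
from h import *
mt=cams.camera_model('top')
for f in('w13t','t16'):
  im=cv2.imread('pics/'+f+'.png'); k=cv2.inRange(cv2.cvtColor(im,cv2.COLOR_BGR2HSV),(17,150,60),(30,255,255)); k[:236]=0;k[310:]=0;k[:,:120]=0;k[:,300:]=0
  n,_,st,ce=cv2.connectedComponentsWithStats(k)
  for i in range(1,n):
    if st[i][4]>15: print(f,st[i],ce[i].round(1),ray(mt,*ce[i],.022).round(4))
a=cv2.imread('pics/w13t.png');b=cv2.imread('pics/t16.png')
d=(cv2.absdiff(a,b).max(2)>40).astype(np.uint8);n,_,st,ce=cv2.connectedComponentsWithStats(d)
print([(s.tolist(),c.round()) for s,c in zip(st[1:],ce[1:]) if s[4]>15 and s[0]<270])
E
```

```text
w13t [152 270  13  13 119] [158.2 276.3] [0.497  0.2482 0.022 ]
t16 [152 270  13  13 118] [158.2 276.3] [0.4969 0.2482 0.022 ]
[([190, 248, 5, 12, 17], array([193., 254.])), ([79, 309, 150, 76, 879], array([166., 341.])), ([16, 364, 33, 56, 153], array([ 27., 397.]))]
```

The bushing is unmoved at (158,276), giving (0.497,0.250). Going to it.

{"fn": "move_arm", "kwargs": {
  "targets": [
    {"dx": -0.14, "dy": 0.4, "dz": 0, "rx": 0, "ry": 0, "rz": 0},
    {"dx": -0.14, "dy": 0.8, "dz": 0, "rx": 0, "ry": 0, "rz": 0},
    {"dx": -0.14, "dy": 1, "dz": 0, "rx": 0, "ry": 0, "rz": 0},
    {"dx": -0.14, "dy": 1, "dz": 0, "rx": 0, "ry": 0, "rz": 0},
    {"dx": -0.14, "dy": 1, "dz": 0, "rx": 0, "ry": 0, "rz": 0},
    {"dx": -0.14, "dy": 1, "dz": 0, "rx": 0, "ry": 0, "rz": 0},
    {"dx": -0.14, "dy": 1, "dz": 0, "rx": 0, "ry": 0, "rz": 0},
    {"dx": -0.14, "dy": 1, "dz": 0, "rx": 0, "ry": 0, "rz": 0},
    {"dx": -0.14, "dy": 1, "dz": 0, "rx": 0, "ry": 0, "rz": 0},
    {"dx": -0.14, "dy": 1, "dz": 0, "rx": 0, "ry": 0, "rz": 0}
  ],
  "claw": 60
}}

```text
t: 58.85
tcp_pos: [0.4955, 0.0261, 0.1523]
tool_rot: [-0.023, 1.0, 0.0, -0.001]
force: [-0.5, 1.0, -0.1]
finger_gap: 0.604
gripper_force: 0.0
```

{"fn": "move_arm", "kwargs": {
  "targets": [
    {"dx": 0, "dy": 1, "dz": 0, "rx": 0, "ry": 0, "rz": 0},
    {"dx": 0, "dy": 1, "dz": 0, "rx": 0, "ry": 0, "rz": 0},
    {"dx": 0, "dy": 1, "dz": 0, "rx": 0, "ry": 0, "rz": 0},
    {"dx": 0, "dy": 1, "dz": 0, "rx": 0, "ry": 0, "rz": 0},
    {"dx": 0, "dy": 1, "dz": 0, "rx": 0, "ry": 0, "rz": 0},
    {"dx": 0, "dy": 1, "dz": 0, "rx": 0, "ry": 0, "rz": 0},
    {"dx": 0, "dy": 1, "dz": 0, "rx": 0, "ry": 0, "rz": 0},
    {"dx": 0, "dy": 1, "dz": 0, "rx": 0, "ry": 0, "rz": 0},
    {"dx": 0, "dy": 0.7, "dz": 0, "rx": 0, "ry": 0, "rz": 0},
    {"dx": 0, "dy": 0.34, "dz": 0, "rx": 0, "ry": 0, "rz": 0}
  ]
}}

```text
t: 60.1
tcp_pos: [0.4962, 0.2511, 0.1525]
tool_rot: [-0.024, 1.0, -0.0, -0.0]
force: [-0.2, 1.0, -0.5]
finger_gap: 0.596
gripper_force: 0.0
```

{"fn": "move_arm", "kwargs": {
  "targets": [
    {"dx": 0, "dy": 0, "dz": -0.3, "rx": 0, "ry": 0, "rz": 0},
    {"dx": 0, "dy": 0, "dz": -0.3, "rx": 0, "ry": 0, "rz": 0},
    {"dx": 0, "dy": 0, "dz": -0.3, "rx": 0, "ry": 0, "rz": 0},
    {"dx": 0, "dy": 0, "dz": -0.2, "rx": 0, "ry": 0, "rz": 0},
    {"dx": 0, "dy": 0, "dz": 0, "rx": 0, "ry": 0, "rz": 0},
    {"dx": 0, "dy": 0, "dz": 0, "rx": 0, "ry": 0, "rz": 0},
    {"dx": 0, "dy": 0, "dz": 0, "rx": 0, "ry": 0, "rz": 0},
    {"dx": 0, "dy": 0, "dz": 0, "rx": 0, "ry": 0, "rz": 0},
    {"dx": 0, "dy": 0, "dz": 0, "rx": 0, "ry": 0, "rz": 0},
    {"dx": 0, "dy": 0, "dz": 0, "rx": 0, "ry": 0, "rz": 0}
  ]
}}

```text
t: 61.35
tcp_pos: [0.4971, 0.25, 0.1254]
tool_rot: [-0.023, 1.0, 0.0, 0.0]
force: [-0.3, 0.3, 0.0]
finger_gap: 0.602
gripper_force: 0.0
```

```bash
python3 - <<'E'
from h import *
s=sensors.sense();print(s['t'],s['tcp_pos'].round(4))
im,m=snap('wrist','w17')
u,v=proj(m,(.497,.25,.033));print(u,v)
for z in(.033,.018):
  print(z)
  for o in ring(im,m,u,v,z,.04,42):print(o)
E
```

```text
61.35 [0.4971 0.25   0.1254]
283.14168021251845 212.52084010128377
0.033
0.018
```

```bash
python3 - <<'E'
from h import *
m=cams.camera_model('wrist'); im=cv2.imread('pics/w17.png')
k=cv2.inRange(cv2.cvtColor(im,cv2.COLOR_BGR2HSV),(15,140,40),(32,255,255)); k[:168]=0;k[270:]=0;k[:,:230]=0;k[:,340:]=0
k=cv2.morphologyEx(k,3,np.ones((3,3)))
cs,h=cv2.findContours(k,cv2.RETR_CCOMP,2)
for c,q in zip(cs,h[0]):
  if len(c)>8: 
    e=cv2.fitEllipse(c); print(cv2.boundingRect(c),cv2.contourArea(c),np.round(e[0],1),np.round(e[1],1),q[3],'z.018',ray(m,*e[0],.018).round(4),'z.033',ray(m,*e[0],.033).round(4))
E
```

```text
(261, 182, 47, 45) 1604.5 [284.2 203.9] [44.5 46. ] -1 z.018 [0.4945 0.2506 0.018 ] z.033 [0.4904 0.2505 0.033 ]
(275, 199, 20, 16) 218.0 [284.3 206.6] [14.7 19.8] 0 z.018 [0.4967 0.2508 0.018 ] z.033 [0.4925 0.2506 0.033 ]
```

The wrist view puts the flange at (0.4945,0.2506) and the earlier views at 0.4965, so I take x=0.4955. Gripping the barrel above the flange.

{"fn": "move_arm", "kwargs": {
  "targets": [
    {"dx": -0.06, "dy": 0.02, "dz": -0.5, "rx": 0, "ry": 0, "rz": 0},
    {"dx": 0, "dy": 0, "dz": -0.8, "rx": 0, "ry": 0, "rz": 0},
    {"dx": 0, "dy": 0, "dz": -0.8, "rx": 0, "ry": 0, "rz": 0},
    {"dx": 0, "dy": 0, "dz": -0.8, "rx": 0, "ry": 0, "rz": 0},
    {"dx": 0, "dy": 0, "dz": -0.6, "rx": 0, "ry": 0, "rz": 0},
    {"dx": 0, "dy": 0, "dz": -0.4, "rx": 0, "ry": 0, "rz": 0},
    {"dx": 0, "dy": 0, "dz": -0.2, "rx": 0, "ry": 0, "rz": 0},
    {"dx": 0, "dy": 0, "dz": -0.08, "rx": 0, "ry": 0, "rz": 0},
    {"dx": 0, "dy": 0, "dz": 0, "rx": 0, "ry": 0, "rz": 0},
    {"dx": 0, "dy": 0, "dz": 0, "rx": 0, "ry": 0, "rz": 0}
  ]
}}

```text
t: 62.65
tcp_pos: [0.496, 0.2505, 0.0213]
tool_rot: [-0.023, 1.0, 0.0, 0.001]
force: [0.7, -0.1, -0.3]
finger_gap: 0.597
gripper_force: 0.0
```

{"fn": "move_arm", "kwargs": {
  "targets": [
    {"dx": 0, "dy": 0, "dz": 0, "rx": 0, "ry": 0, "rz": 0},
    {"dx": 0, "dy": 0, "dz": 0, "rx": 0, "ry": 0, "rz": 0},
    {"dx": 0, "dy": 0, "dz": 0, "rx": 0, "ry": 0, "rz": 0},
    {"dx": 0, "dy": 0, "dz": 0, "rx": 0, "ry": 0, "rz": 0},
    {"dx": 0, "dy": 0, "dz": 0, "rx": 0, "ry": 0, "rz": 0},
    {"dx": 0, "dy": 0, "dz": 0, "rx": 0, "ry": 0, "rz": 0},
    {"dx": 0, "dy": 0, "dz": 0, "rx": 0, "ry": 0, "rz": 0},
    {"dx": 0, "dy": 0, "dz": 0, "rx": 0, "ry": 0, "rz": 0},
    {"dx": 0, "dy": 0, "dz": 0, "rx": 0, "ry": 0, "rz": 0},
    {"dx": 0, "dy": 0, "dz": 0, "rx": 0, "ry": 0, "rz": 0}
  ],
  "claw": 10
}}

```text
t: 63.9
tcp_pos: [0.4959, 0.2505, 0.0214]
tool_rot: [-0.023, 1.0, 0.0, 0.0]
force: [-0.6, -0.8, 5.3]
finger_gap: 0.296
gripper_force: 39.2
```

{"fn": "move_arm", "kwargs": {
  "targets": [
    {"dx": 0, "dy": 0, "dz": 0.4, "rx": 0, "ry": 0, "rz": 0},
    {"dx": 0, "dy": 0, "dz": 0.9, "rx": 0, "ry": 0, "rz": 0},
    {"dx": 0, "dy": 0, "dz": 1, "rx": 0, "ry": 0, "rz": 0},
    {"dx": 0, "dy": 0, "dz": 1, "rx": 0, "ry": 0, "rz": 0},
    {"dx": 0, "dy": -0.3, "dz": 1, "rx": 0, "ry": 0, "rz": 0},
    {"dx": 0.1, "dy": -0.6, "dz": 0.6, "rx": 0, "ry": 0, "rz": 0},
    {"dx": 0.1, "dy": -0.9, "dz": 0.2, "rx": 0, "ry": 0, "rz": 0},
    {"dx": 0.1, "dy": -1, "dz": 0, "rx": 0, "ry": 0, "rz": 0},
    {"dx": 0.1, "dy": -1, "dz": 0, "rx": 0, "ry": 0, "rz": 0},
    {"dx": 0.1, "dy": -1, "dz": 0, "rx": 0, "ry": 0, "rz": 0}
  ]
}}

```text
t: 65.15
tcp_pos: [0.5078, 0.1289, 0.1481]
tool_rot: [-0.023, 1.0, -0.0, -0.0]
force: [0.5, 0.1, -0.0]
finger_gap: 0.295
gripper_force: 39.5
```

{"fn": "move_arm", "kwargs": {
  "targets": [
    {"dx": 0.1, "dy": -1, "dz": 0, "rx": 0, "ry": 0, "rz": 0},
    {"dx": 0.1, "dy": -1, "dz": 0, "rx": 0, "ry": 0, "rz": 0},
    {"dx": 0.1, "dy": -1, "dz": 0, "rx": 0, "ry": 0, "rz": 0},
    {"dx": 0.1, "dy": -1, "dz": 0, "rx": 0, "ry": 0, "rz": 0},
    {"dx": 0.1, "dy": -1, "dz": 0, "rx": 0, "ry": 0, "rz": 0},
    {"dx": 0.1, "dy": -1, "dz": 0, "rx": 0, "ry": 0, "rz": 0},
    {"dx": 0.1, "dy": -1, "dz": 0, "rx": 0, "ry": 0, "rz": 0},
    {"dx": 0.1, "dy": -1, "dz": 0, "rx": 0, "ry": 0, "rz": 0},
    {"dx": 0.1, "dy": -1, "dz": 0, "rx": 0, "ry": 0, "rz": 0},
    {"dx": 0.06, "dy": -1, "dz": 0, "rx": 0, "ry": 0, "rz": 0}
  ]
}}

```text
t: 66.4
tcp_pos: [0.5315, -0.121, 0.148]
tool_rot: [-0.022, 1.0, 0.0, -0.0]
force: [-0.3, 0.5, -1.9]
finger_gap: 0.293
gripper_force: 39.5
```

{"fn": "move_arm", "kwargs": {
  "targets": [
    {"dx": 0, "dy": -1, "dz": 0, "rx": 0, "ry": 0, "rz": 0},
    {"dx": 0, "dy": -1, "dz": 0, "rx": 0, "ry": 0, "rz": 0},
    {"dx": 0, "dy": -0.8, "dz": 0, "rx": 0, "ry": 0, "rz": 0},
    {"dx": 0, "dy": -0.46, "dz": 0, "rx": 0, "ry": 0, "rz": 0},
    {"dx": 0, "dy": -0.2, "dz": 0, "rx": 0, "ry": 0, "rz": 0},
    {"dx": 0, "dy": 0, "dz": -0.2, "rx": 0, "ry": 0, "rz": 0},
    {"dx": 0, "dy": 0, "dz": -0.4, "rx": 0, "ry": 0, "rz": 0},
    {"dx": 0, "dy": 0, "dz": -0.3, "rx": 0, "ry": 0, "rz": 0},
    {"dx": 0, "dy": 0, "dz": 0, "rx": 0, "ry": 0, "rz": 0},
    {"dx": 0, "dy": 0, "dz": 0, "rx": 0, "ry": 0, "rz": 0}
  ]
}}

```text
t: 67.65
tcp_pos: [0.5322, -0.2059, 0.1257]
tool_rot: [-0.023, 1.0, 0.0, -0.0]
force: [-0.6, -0.5, -1.5]
finger_gap: 0.297
gripper_force: 39.5
```

```bash
python3 - <<'E'
from h import *
s=sensors.sense();print(s['t'],s['tcp_pos'].round(4),s['finger_gap'],s['force'].round(1))
im,m=snap('wrist','w18'); im=cv2.cvtColor(im,4); z=s['tcp_pos'][2]-.0084
k=cv2.inRange(cv2.cvtColor(im,cv2.COLOR_BGR2HSV),(17,170,40),(32,255,255)); k[:180]=0;k[330:]=0;k[:,:230]=0;k[:,340:]=0
k=cv2.morphologyEx(k,3,np.ones((3,3)))
cs,h=cv2.findContours(k,cv2.RETR_CCOMP,2)
for c,q in zip(cs,h[0]):
  if cv2.contourArea(c)>60:
    e=cv2.fitEllipse(c); print(cv2.boundingRect(c),cv2.contourArea(c),np.round(e[0],1),np.round(e[1],1),q[3],'top',ray(m,*e[0],z+.02).round(4))
print('spacer bore ref px(w5, top .1636 tcp .1475) rel; TCP proj',proj(m,s['tcp_pos']),'tip',proj(m,(.531,-.204,.1)))
cv2.imwrite('pics/crop18.png',cv2.resize(im[170:340,190:380],None,fx=3.4,fy=3.4,interpolation=2))
E
```

```text
67.65 [ 0.5322 -0.2059  0.1257] 0.29699090251619464 [-0.6 -0.5 -1.5]
(252, 226, 67, 79) 3842.5 [284.5 264.3] [66.8 79.7] -1 top [ 0.5239 -0.2052  0.1373]
(271, 262, 28, 15) 292.5 [284.8 269.1] [14.2 26.6] 1 top [ 0.5262 -0.205   0.1373]
spacer bore ref px(w5, top .1636 tcp .1475) rel; TCP proj (np.float64(282.15951631523615), np.float64(269.64825896983405)) tip (np.float64(286.1302358358312), np.float64(246.1546708853595))
```

View pics/crop18.png

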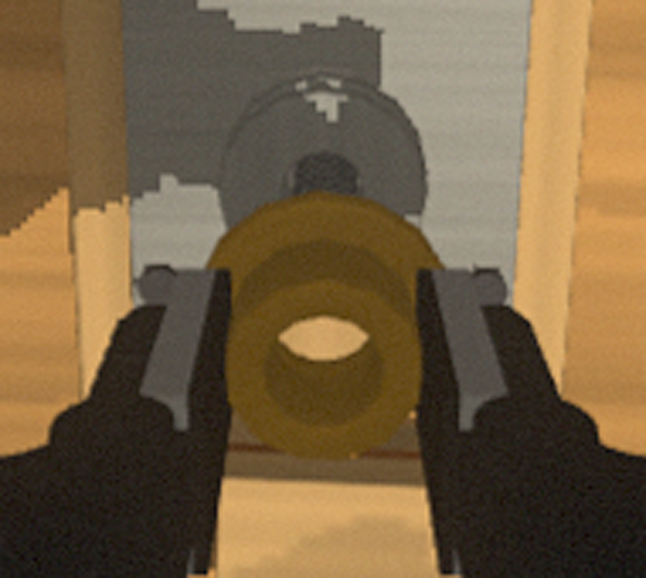

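The bushing is held upright with its bore rim centred at crop (324,370). Two washers sit flat on the bolt behind it.

```bash
python3 - <<'E'
from h import *
m=cams.camera_model('wrist')
for a,b in((324,370),(324,372)):
  print(ray(m,a/3.4+190,b/3.4+170,.1373))
E
```

```text
[ 0.53097384 -0.20465023  0.1373    ]
[ 0.53125507 -0.2046371   0.1373    ]
```

{"fn": "move_arm", "kwargs": {
  "targets": [
    {"dx": -0.04, "dy": 0, "dz": -0.2, "rx": 0, "ry": 0, "rz": 0},
    {"dx": 0, "dy": 0, "dz": -0.2, "rx": 0, "ry": 0, "rz": 0},
    {"dx": 0, "dy": 0, "dz": -0.2, "rx": 0, "ry": 0, "rz": 0},
    {"dx": 0, "dy": 0, "dz": -0.2, "rx": 0, "ry": 0, "rz": 0},
    {"dx": 0, "dy": 0, "dz": -0.2, "rx": 0, "ry": 0, "rz": 0},
    {"dx": 0, "dy": 0, "dz": -0.2, "rx": 0, "ry": 0, "rz": 0},
    {"dx": 0, "dy": 0, "dz": -0.2, "rx": 0, "ry": 0, "rz": 0},
    {"dx": 0, "dy": 0, "dz": -0.1, "rx": 0, "ry": 0, "rz": 0},
    {"dx": 0, "dy": 0, "dz": 0, "rx": 0, "ry": 0, "rz": 0},
    {"dx": 0, "dy": 0, "dz": 0, "rx": 0, "ry": 0, "rz": 0}
  ]
}}

```text
t: 68.95
tcp_pos: [0.5312, -0.2061, 0.0884]
tool_rot: [-0.023, 1.0, -0.0, 0.0]
force: [0.4, 0.8, -1.6]
finger_gap: 0.292
gripper_force: 39.5
```

{"fn": "move_arm", "kwargs": {
  "targets": [
    {"dx": 0, "dy": 0, "dz": 0, "rx": 0, "ry": 0, "rz": 0},
    {"dx": 0, "dy": 0, "dz": 0, "rx": 0, "ry": 0, "rz": 0},
    {"dx": 0, "dy": 0, "dz": 0, "rx": 0, "ry": 0, "rz": 0},
    {"dx": 0, "dy": 0, "dz": 0, "rx": 0, "ry": 0, "rz": 0},
    {"dx": 0, "dy": 0, "dz": 0, "rx": 0, "ry": 0, "rz": 0},
    {"dx": 0, "dy": 0, "dz": 0.4, "rx": 0, "ry": 0, "rz": 0},
    {"dx": 0, "dy": 0, "dz": 0.8, "rx": 0, "ry": 0, "rz": 0},
    {"dx": 0, "dy": 0, "dz": 0.8, "rx": 0, "ry": 0, "rz": 0},
    {"dx": 0, "dy": 0, "dz": 0.5, "rx": 0, "ry": 0, "rz": 0},
    {"dx": 0, "dy": 0, "dz": 0, "rx": 0, "ry": 0, "rz": 0}
  ],
  "claw": 70
}}

```text
t: 70.2
tcp_pos: [0.5318, -0.2064, 0.1521]
tool_rot: [-0.023, 1.0, -0.001, 0.001]
force: [0.3, 0.4, -0.5]
finger_gap: 0.701
gripper_force: 0.0
```

```bash
python3 - <<'E'
from h import *
s=sensors.sense();print(s['t'],s['tcp_pos'].round(4))
im,m=snap('wrist','w19'); im=cv2.cvtColor(im,4)
k=cv2.inRange(cv2.cvtColor(im,cv2.COLOR_BGR2HSV),(17,170,40),(32,255,255)); k[:150]=0;k[270:]=0;k[:,:230]=0;k[:,345:]=0
k=cv2.morphologyEx(k,3,np.ones((3,3)))
for c in cv2.findContours(k,0,2)[0]:
  if cv2.contourArea(c)>60: print(cv2.boundingRect(c),cv2.contourArea(c))
for n,zo in(('seated',.068),('15mm high',.083)):
  t=np.array([proj(m,(.531+r*np.cos(q),-.2042+r*np.sin(q),z)) for q in np.linspace(0,6.28,40) for r,z in((.019,zo),(.019,zo+.005),(.0135,zo+.02))]);print(n,t.min(0).round(),(t.max(0)-t.min(0)).round())
im,mt=snap('top','t19'); im,ms=snap('scene','s19')
E
```

```text
70.2 [ 0.5318 -0.2064  0.1521]
(260, 191, 52, 50) 1942.5
seated [259. 189.] [55. 55.]
15mm high [257. 194.] [58. 59.]
```

The bushing outline is 52×50 px (seated 55×55, 15 mm high 58×59), so it is seated. Now I'll push the drawer shut with closed fingers against the bar.

{"fn": "move_arm", "kwargs": {
  "targets": [
    {"dx": -0.29, "dy": 0.75, "dz": 0, "rx": 0, "ry": 0, "rz": 0},
    {"dx": -0.29, "dy": 0.75, "dz": 0, "rx": 0, "ry": 0, "rz": 0},
    {"dx": -0.29, "dy": 0.75, "dz": 0, "rx": 0, "ry": 0, "rz": 0},
    {"dx": -0.29, "dy": 0.75, "dz": 0, "rx": 0, "ry": 0, "rz": 0},
    {"dx": -0.29, "dy": 0.75, "dz": 0, "rx": 0, "ry": 0, "rz": 0},
    {"dx": -0.29, "dy": 0.75, "dz": 0, "rx": 0, "ry": 0, "rz": 0},
    {"dx": -0.29, "dy": 0.75, "dz": 0, "rx": 0, "ry": 0, "rz": 0},
    {"dx": -0.29, "dy": 0.75, "dz": 0, "rx": 0, "ry": 0, "rz": 0},
    {"dx": -0.29, "dy": 0.75, "dz": 0, "rx": 0, "ry": 0, "rz": 0},
    {"dx": -0.29, "dy": 0.75, "dz": 0, "rx": 0, "ry": 0, "rz": 0}
  ],
  "claw": 0
}}

```text
t: 71.6
tcp_pos: [0.4581, -0.0174, 0.1508]
tool_rot: [-0.023, 1.0, -0.0, 0.0]
force: [-0.0, -0.1, -0.5]
finger_gap: 0.001
gripper_force: 0.0
```

{"fn": "move_arm", "kwargs": {
  "targets": [
    {"dx": -0.29, "dy": 0.75, "dz": 0, "rx": 0, "ry": 0, "rz": 0},
    {"dx": -0.29, "dy": 0.75, "dz": 0, "rx": 0, "ry": 0, "rz": 0},
    {"dx": -0.29, "dy": 0.75, "dz": 0, "rx": 0, "ry": 0, "rz": 0},
    {"dx": -0.29, "dy": 0.75, "dz": 0, "rx": 0, "ry": 0, "rz": 0},
    {"dx": -0.29, "dy": 0.75, "dz": 0, "rx": 0, "ry": 0, "rz": 0},
    {"dx": -0.29, "dy": 0.75, "dz": 0, "rx": 0, "ry": 0, "rz": 0},
    {"dx": -0.29, "dy": 0.75, "dz": 0, "rx": 0, "ry": 0, "rz": 0},
    {"dx": -0.29, "dy": 0.75, "dz": 0, "rx": 0, "ry": 0, "rz": 0},
    {"dx": -0.29, "dy": 0.75, "dz": 0, "rx": 0, "ry": 0, "rz": 0},
    {"dx": -0.29, "dy": 0.75, "dz": 0, "rx": 0, "ry": 0, "rz": 0}
  ]
}}

```text
t: 72.85
tcp_pos: [0.3854, 0.17, 0.1508]
tool_rot: [-0.023, 1.0, 0.0, 0.0]
force: [-0.5, -0.1, -0.8]
finger_gap: 0.0
gripper_force: 0.0
```

{"fn": "move_arm", "kwargs": {
  "targets": [
    {"dx": 0, "dy": 0, "dz": 0, "rx": 0, "ry": 0, "rz": 0},
    {"dx": 0, "dy": 0, "dz": -0.4, "rx": 0, "ry": 0, "rz": 0},
    {"dx": 0, "dy": 0, "dz": -0.8, "rx": 0, "ry": 0, "rz": 0},
    {"dx": 0, "dy": 0, "dz": -0.8, "rx": 0, "ry": 0, "rz": 0},
    {"dx": 0, "dy": 0, "dz": -0.8, "rx": 0, "ry": 0, "rz": 0},
    {"dx": 0, "dy": 0, "dz": -0.8, "rx": 0, "ry": 0, "rz": 0},
    {"dx": 0, "dy": 0, "dz": -0.8, "rx": 0, "ry": 0, "rz": 0},
    {"dx": 0, "dy": 0, "dz": -0.4, "rx": 0, "ry": 0, "rz": 0},
    {"dx": 0, "dy": 0, "dz": 0, "rx": 0, "ry": 0, "rz": 0},
    {"dx": 0, "dy": 0, "dz": 0, "rx": 0, "ry": 0, "rz": 0}
  ]
}}

```text
t: 74.1
tcp_pos: [0.3864, 0.1688, 0.0311]
tool_rot: [-0.023, 1.0, 0.0, 0.0]
force: [-0.2, 0.6, -0.6]
finger_gap: -0.001
gripper_force: 0.0
```

{"fn": "move_arm", "kwargs": {
  "targets": [
    {"dx": 0.2, "dy": 0.01, "dz": 0, "rx": 0, "ry": 0, "rz": 0},
    {"dx": 0.3, "dy": 0.01, "dz": 0, "rx": 0, "ry": 0, "rz": 0},
    {"dx": 0.3, "dy": 0.01, "dz": 0, "rx": 0, "ry": 0, "rz": 0},
    {"dx": 0.3, "dy": 0.01, "dz": 0, "rx": 0, "ry": 0, "rz": 0},
    {"dx": 0.3, "dy": 0.01, "dz": 0, "rx": 0, "ry": 0, "rz": 0},
    {"dx": 0.3, "dy": 0.01, "dz": 0, "rx": 0, "ry": 0, "rz": 0},
    {"dx": 0.3, "dy": 0.01, "dz": 0, "rx": 0, "ry": 0, "rz": 0},
    {"dx": 0.3, "dy": 0.01, "dz": 0, "rx": 0, "ry": 0, "rz": 0},
    {"dx": 0.3, "dy": 0.01, "dz": 0, "rx": 0, "ry": 0, "rz": 0},
    {"dx": 0.3, "dy": 0.01, "dz": 0, "rx": 0, "ry": 0, "rz": 0}
  ]
}}

```text
t: 75.35
tcp_pos: [0.459, 0.1715, 0.0307]
tool_rot: [-0.023, 1.0, 0.0, -0.0]
force: [-1.2, 0.8, 0.3]
finger_gap: 0.0
gripper_force: 0.9
```

{"fn": "move_arm", "kwargs": {
  "targets": [
    {"dx": 0.3, "dy": 0.01, "dz": 0, "rx": 0, "ry": 0, "rz": 0},
    {"dx": 0.3, "dy": 0.01, "dz": 0, "rx": 0, "ry": 0, "rz": 0},
    {"dx": 0.3, "dy": 0.01, "dz": 0, "rx": 0, "ry": 0, "rz": 0},
    {"dx": 0.3, "dy": 0.01, "dz": 0, "rx": 0, "ry": 0, "rz": 0},
    {"dx": 0.3, "dy": 0.01, "dz": 0, "rx": 0, "ry": 0, "rz": 0},
    {"dx": 0.3, "dy": 0.01, "dz": 0, "rx": 0, "ry": 0, "rz": 0},
    {"dx": 0.3, "dy": 0.01, "dz": 0, "rx": 0, "ry": 0, "rz": 0},
    {"dx": 0.3, "dy": 0.01, "dz": 0, "rx": 0, "ry": 0, "rz": 0},
    {"dx": 0.2, "dy": 0.01, "dz": 0, "rx": 0, "ry": 0, "rz": 0},
    {"dx": 0.1, "dy": 0.01, "dz": 0, "rx": 0, "ry": 0, "rz": 0}
  ]
}}

```text
t: 76.6
tcp_pos: [0.5266, 0.1737, 0.0308]
tool_rot: [-0.023, 1.0, -0.0, 0.0]
force: [-1.7, -0.0, 0.6]
finger_gap: 0.0
gripper_force: 0.8
```

{"fn": "move_arm", "kwargs": {
  "targets": [
    {"dx": 0.05, "dy": 0, "dz": 0, "rx": 0, "ry": 0, "rz": 0},
    {"dx": 0.05, "dy": 0, "dz": 0, "rx": 0, "ry": 0, "rz": 0},
    {"dx": 0.05, "dy": 0, "dz": 0, "rx": 0, "ry": 0, "rz": 0},
    {"dx": 0.05, "dy": 0, "dz": 0, "rx": 0, "ry": 0, "rz": 0},
    {"dx": 0.05, "dy": 0, "dz": 0, "rx": 0, "ry": 0, "rz": 0},
    {"dx": 0, "dy": 0, "dz": 0, "rx": 0, "ry": 0, "rz": 0},
    {"dx": 0, "dy": 0, "dz": 0, "rx": 0, "ry": 0, "rz": 0},
    {"dx": 0, "dy": 0, "dz": 0, "rx": 0, "ry": 0, "rz": 0},
    {"dx": 0, "dy": 0, "dz": 0, "rx": 0, "ry": 0, "rz": 0},
    {"dx": 0, "dy": 0, "dz": 0, "rx": 0, "ry": 0, "rz": 0}
  ]
}}

```text
t: 77.85
tcp_pos: [0.5327, 0.1739, 0.0309]
tool_rot: [-0.023, 1.0, 0.0, 0.0]
force: [0.1, 0.3, 0.0]
finger_gap: -0.001
gripper_force: 0.1
```

Still about 8 mm to go, so I advance in small steps until the stop shows in the force.

{"fn": "move_arm", "kwargs": {
  "targets": [
    {"dx": 0.05, "dy": 0, "dz": 0, "rx": 0, "ry": 0, "rz": 0},
    {"dx": 0.05, "dy": 0, "dz": 0, "rx": 0, "ry": 0, "rz": 0},
    {"dx": 0.05, "dy": 0, "dz": 0, "rx": 0, "ry": 0, "rz": 0},
    {"dx": 0.05, "dy": 0, "dz": 0, "rx": 0, "ry": 0, "rz": 0},
    {"dx": 0.03, "dy": 0, "dz": 0, "rx": 0, "ry": 0, "rz": 0},
    {"dx": 0.03, "dy": 0, "dz": 0, "rx": 0, "ry": 0, "rz": 0},
    {"dx": 0, "dy": 0, "dz": 0, "rx": 0, "ry": 0, "rz": 0},
    {"dx": 0, "dy": 0, "dz": 0, "rx": 0, "ry": 0, "rz": 0},
    {"dx": 0, "dy": 0, "dz": 0, "rx": 0, "ry": 0, "rz": 0},
    {"dx": 0, "dy": 0, "dz": 0, "rx": 0, "ry": 0, "rz": 0}
  ]
}}

```text
t: 79.1
tcp_pos: [0.539, 0.1739, 0.0308]
tool_rot: [-0.023, 1.0, -0.0, 0.0]
force: [-0.2, 1.2, -1.0]
finger_gap: 0.002
gripper_force: 0.4
```

{"fn": "move_arm", "kwargs": {
  "targets": [
    {"dx": 0.03, "dy": 0, "dz": 0, "rx": 0, "ry": 0, "rz": 0},
    {"dx": 0.03, "dy": 0, "dz": 0, "rx": 0, "ry": 0, "rz": 0},
    {"dx": 0, "dy": 0, "dz": 0, "rx": 0, "ry": 0, "rz": 0},
    {"dx": 0, "dy": 0, "dz": 0, "rx": 0, "ry": 0, "rz": 0},
    {"dx": 0, "dy": 0, "dz": 0, "rx": 0, "ry": 0, "rz": 0},
    {"dx": 0, "dy": 0, "dz": 0, "rx": 0, "ry": 0, "rz": 0},
    {"dx": 0, "dy": 0, "dz": 0, "rx": 0, "ry": 0, "rz": 0},
    {"dx": 0, "dy": 0, "dz": 0, "rx": 0, "ry": 0, "rz": 0},
    {"dx": 0, "dy": 0, "dz": 0, "rx": 0, "ry": 0, "rz": 0},
    {"dx": 0, "dy": 0, "dz": 0, "rx": 0, "ry": 0, "rz": 0}
  ]
}}

```text
t: 80.35
tcp_pos: [0.5398, 0.1739, 0.0307]
tool_rot: [-0.023, 1.0, -0.0, -0.001]
force: [-5.8, 0.7, 1.7]
finger_gap: -0.0
gripper_force: 2.5
```

The force of -5.8 N shows the stop is reached. Backing off, lifting and checking against the first pictures.

{"fn": "move_arm", "kwargs": {
  "targets": [
    {"dx": -0.2, "dy": 0, "dz": 0, "rx": 0, "ry": 0, "rz": 0},
    {"dx": -0.6, "dy": 0, "dz": 0, "rx": 0, "ry": 0, "rz": 0},
    {"dx": -0.6, "dy": 0, "dz": 0, "rx": 0, "ry": 0, "rz": 0},
    {"dx": 0, "dy": 0, "dz": 0.4, "rx": 0, "ry": 0, "rz": 0},
    {"dx": 0, "dy": 0, "dz": 0.8, "rx": 0, "ry": 0, "rz": 0},
    {"dx": 0, "dy": 0.3, "dz": 1, "rx": 0, "ry": 0, "rz": 0},
    {"dx": -0.3, "dy": 0.8, "dz": 1, "rx": 0, "ry": 0, "rz": 0},
    {"dx": -0.4, "dy": 0.9, "dz": 1, "rx": 0, "ry": 0, "rz": 0},
    {"dx": -0.3, "dy": 0.8, "dz": 0.6, "rx": 0, "ry": 0, "rz": 0},
    {"dx": 0, "dy": 0, "dz": 0, "rx": 0, "ry": 0, "rz": 0}
  ]
}}

```text
t: 81.6
tcp_pos: [0.4812, 0.2453, 0.1528]
tool_rot: [-0.024, 1.0, 0.001, 0.002]
force: [-0.1, -0.3, -0.3]
finger_gap: -0.001
gripper_force: 0.0
```

```bash
python3 - <<'E'
from h import *
for n in('top','scene'):
  im,m=snap(n,n+'F'); b=cv2.cvtColor(im,4); a=cv2.imread(f'pics/{n}0.png')
  for k,(p,w) in dict(handle=((.5575,.174,.038),12),tin=((.735,.18,.12),18),offcut=((.64,-.195,.03),14),wrench=((.685,-.2,.01),16)).items():
    u,v=map(int,proj(m,p)); t=a[v-w:v+w,u-w:u+w]; q=8
    r=cv2.matchTemplate(b[v-w-q:v+w+q,u-w-q:u+w+q],t,cv2.TM_CCOEFF_NORMED);_,s,_,l=cv2.minMaxLoc(r);print(n,k,(u,v),l[0]-q,l[1]-q,round(s,2))
  k=cv2.inRange(cv2.cvtColor(b,cv2.COLOR_BGR2HSV),(15,140,40),(32,255,255));u,v=map(int,proj(m,(.532,-.205,.078)));kk=k*0;kk[v-12:v+13,u-12:u+13]=k[v-12:v+13,u-12:u+13]
  n_,_,st,ce=cv2.connectedComponentsWithStats(kk);print('bush expect',proj(m,(.532,-.205,.078)),[(s.tolist(),c.round(1)) for s,c in zip(st[1:],ce[1:]) if s[4]>20])
print(sensors.sense()['tcp_pos'])
E
```

```text
top handle (184, 253) 0 0 0.96
top tin (176, 181) 0 0 1.0
top offcut (320, 222) 0 0 1.0
top wrench (321, 207) 0 0 0.99
bush expect (np.float64(327.2524910724446), np.float64(260.5088238125463)) [([320, 254, 15, 14, 138], array([327. , 260.6]))]
scene handle (389, 192) 8 0 0.86
scene tin (422, 230) 0 0 1.0
scene offcut (233, 224) 0 0 1.0
scene wrench (230, 246) 0 0 1.0
bush expect (np.float64(229.58595395385345), np.float64(175.32568341079053)) [([217, 165, 25, 18, 202], array([229.6, 174.4]))]
[0.48066755 0.24375903 0.15110644]
```

The handle, tin, offcut and wrench are all back at their starting pixels in the top view, and the bushing is where a seated stack puts it. Handing in.

```bash
python3 -c "
from station import order
print(order.sign_off())"
```

```text
the job is handed in; nothing more can be done
None
```

I handed the job in, with no verdict returned: both spacers, both washers and the bushing look seated in order on the bolt, the drawer is shut, and the wrench, tin and offcut haven't moved in the camera views.

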